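# Scoop walnuts from the storage box into the bowl

## Task

Using the steel scoop, not your fingers, move at least three of the walnuts from the open storage box into the rice bowl, without spilling any or leaving one in the scoop. Then lay the scoop back on the chopping board, floor down, and shut the box's lid so that the rest keep fresh. Leave the bowl standing upright about where it is and do not disturb the tumbler, onion, garlic and tomato.

Things in the scene. Friction and masses are not known exactly. Their poses are not given: they have to be found in the camera images.
- nut_box: White open storage box, fixed, 225 (x) x 96 (y) x 50 mm high, walls and floor 5 mm thick, so 86 mm wide inside. Origin: centre of its underside. Its lid is hinged on the rim of the +x wall (the far end). The walnuts start on its floor in the half towards that wall; a scoop enters over the -x wall (near end) with its lip towards +x.
- box_lid (a joint): Angle of the box's flat wooden lid about its far rim: 0 shut, 1.85 fully open (leaning back, away from the robot); it starts open at 1.45 to 1.75. The hinge is stiff: the lid stays at any angle and takes at most 0.3 N m to move (under 2 N near the free edge).
- lid_hinge (a point): Middle of the lid's hinge line, at the top of the box's +x wall, 50 mm above the worktop; the hinge line runs along the box's y axis. Shut, the lid reaches from here 235 mm to -x, 96 mm wide, 9 mm thick above the rim.
- lid_edge (a point): Middle of the lid's free edge, at mid thickness, 235 mm from the hinge. A wooden knob (24 mm wide, 22 mm high) stands on the lid's outer face (the rear face while it is open) on the centre line, 195 mm from the hinge; the lid's face is clear 15 mm and more to either side of the axis.
- scoop: Pressed-steel scoop with a black handle, about 0.14 kg, lying on the chopping board. Origin: underside of the middle of its flat floor; +x points to the lip, z up. Trough 90 mm long (x -45 to +45), 68 to 72 mm wide outside, sheet 2 mm; floor flat over 44 mm of its width, then sloping up 12 mm to either side; back wall 40 mm high.
- scoop_grip (a point): Grip point on the centre line of the handle, at x -108, y 0, z +89 mm in the scoop's frame. The handle, 14 mm wide (y) and 18 mm thick, rises backwards from the top of the back wall at 42 degrees above the scoop's -x axis and ends 31 mm beyond this point.
- scoop_lip (a point): Middle of the scoop's front lip, underside: x +45, y 0, z 0 mm in the scoop's frame. The trough's sides fall from 40 mm high at the back to 12 mm near the lip.
- rice_bowl: Loose white china bowl, 115 mm across the rim, 52 mm high, about 0.15 kg; inner floor 8 mm up. Origin: centre of its foot.
- walnut_1: Walnut in its shell, number 1 of six alike, about 35 x 29 x 29 mm, 12 g. Origin: its centre. Hard smooth shell (friction about 0.2); it rolls and slides easily.
- walnut_2: Walnut in its shell, number 2 of six alike, about 35 x 29 x 29 mm, 12 g. Origin: its centre. Hard smooth shell (friction about 0.2); it rolls and slides easily.
- walnut_3: Walnut in its shell, number 3 of six alike, about 35 x 29 x 29 mm, 12 g. Origin: its centre. Hard smooth shell (friction about 0.2); it rolls and slides easily.
- walnut_4: Walnut in its shell, number 4 of six alike, about 35 x 29 x 29 mm, 12 g. Origin: its centre. Hard smooth shell (friction about 0.2); it rolls and slides easily.
- walnut_5: Walnut in its shell, number 5 of six alike, about 35 x 29 x 29 mm, 12 g. Origin: its centre. Hard smooth shell (friction about 0.2); it rolls and slides easily.
- walnut_6: Walnut in its shell, number 6 of six alike, about 35 x 29 x 29 mm, 12 g. Origin: its centre. Hard smooth shell (friction about 0.2); it rolls and slides easily.
- chopping_board: Wooden chopping board fixed to the worktop, 220 (x) x 380 (y) x 16 mm thick, lying with its y axis roughly along the line away from the robot. Origin: centre of its underside. The scoop lies on its middle, the onion and garlic on its far end (its -y end).
- tumbler: Empty glass tumbler, 80 mm across, 88 mm high, a bystander beside the bowl; the two may stand either way round. Origin: centre of its underside.
- onion: Brown onion, 82 mm across, 94 mm high, a bystander on the board's far end. Origin: its underside.
- garlic: Garlic bulb, 53 mm across, 52 mm high, a bystander on the board's far end. Origin: its underside.
- tomato: Red tomato, 57 mm across, 62 mm high, a bystander on the worktop's front. Origin: its underside.

How it is judged:
By the outcome, as a careful person would: the job done as asked, in the order asked, and still so for the second after the job is handed in, with the robot touching nothing.
It also fails if it takes over 72 s, if anything falls off the work surface, if the arm or the gripper's body presses on something with over 40 N, if the wrist force passes 120 N, or if a joint passes its speed limit or range.

## Robot

A 6-joint arm with a two-finger parallel gripper is mounted at the origin on a cart in front of the work surface, level with it; the furniture and walls round the work are solid. World frame = base frame: x ahead of the robot, y to its left, z up, the work surface at z = 0. Lengths are in m, angles in degrees, forces in N, time in s.
With the tool pointing down it reaches from about 0.3 to 0.75 m from the base axis. Payload 8.5 kg.
Tool frame: the origin (TCP) lies at the very end of the fingers, on their centre line; the grasp point (between the pads) lies 19 mm behind it; z points along the fingers, y is the line along which they close (so a half turn about z gives the same grasp; the last joint's range is limited). The gripper opens to 85 mm and grips with 20 to 120 N. Pads are 22 mm wide; open, the fingers measure 114 mm over their backs; the gripper's body (76 mm by 85 mm) begins 54 mm behind the grasp point. The pads swing forward as they close: fully open they stand 13 mm farther back than shut.
Start: joints at [-88.081, 21.807, 74.336, -0, 83.858, -12.336], TCP at [0.135, -0.533, 0.231] pointing down, gripper open.
Joint ranges: [-178.18, 178.18], [-50.72, 133.34], [12.68, 142.11], [-81.47, 261.47], [9.98, 163.14], [-165.26, 165.26]. Speed limits (degrees/s): [136.94, 136.94, 180, 180, 180, 180].

## Interface

Orientations are given as a 3x3 rotation matrix whose columns are the frame's x, y, z axes.
In Python, from rig import env gives the robot as it stands.
- The arm moves only by the tool move_arm, never from a script. Its argument "plan" is a list of rows, each a list of 7 numbers: the turn, a rotation vector about the tool's x, y, z in degrees, then the shift along the tool's x, y, z in cm, then the gripper command: -1 is shut, 1 is fully open, values between are in proportion. In form: [[ax, ay, az, tx, ty, tz, jaw], ...]. A call has 1 to 5 rows; each row is the pose to reach, as a shift and turn from the pose commanded when the call began, along the tool's axes at that moment; what a row does not reach only later rows make up. A row lasts 1/10 s, in which the tool goes at most 50 mm and 8.59 degrees, less where a joint would pass 70% of its speed; a pose out of reach is approached as far as the arm can. A call with a gripper value outside its range is refused whole. The fingers move at their own pace and stop on an object; "squeeze" is the grip in N (left out, the last holds). Time passes only in rows, so rows that repeat a pose let the fingers close. It gives the time, the measured TCP pose, the force, the opening and the grip force at its end, in the units of the state.
- env.observe(): the state, without advancing time (a new reading comes with each control period).
- env.get_image(name): name is "side" or "top"; returns a dict with "color" (400x640x3 uint8, red, green, blue), "fov_y" (degrees; the focal length in pixels is half the picture's height over the tangent of half this angle, whatever the lens; pixels are square), "cx", "cy" (the principal point, pixels), "R" (3x3) and "t" (3): a world point X has camera coordinates R X + t. Camera axes: x right, y down, z forward; pixel columns grow to the right and rows downward; lengths in m; the calibration is good to about 2 mm. A picture is of the moment at which its call begins. There is no depth.
- env.close_job(): hands the job in; it is judged then, once.
Trained networks look in a picture, given as the dict that the camera call returned (one of the last four; its "shot" number tells which), for a name from the list of things; names that differ only in an ending like _2 or _b are one class to them, and where a whole thing is asked for, a point or a joint stands for the part that bears it (a point fixed in the world has none). Each returns a list of dicts, best first, with "conf" (0 to 1); they miss things now and then, are a little off and sometimes report something else, mostly with a low value. They report only what shows in the picture. A call takes as long as a camera call.
- env.outline_of(target, picture): "mask" (400x640 bool, what is visible of it) and "bbox" ([centre column, centre row, width, height] in pixels, round what is visible of it).
- env.tip_of(target, picture): "pixel" ([column, row] in pixels: a listed point, or the origin of a listed thing).
The state is a dict: "time_s": time; "q": joint angles; "qvel": joint speeds; "joint_efforts": joint torques, N m; "position": TCP position; "tool_rot": TCP orientation; "ft_force": force on the tool from outside, world axes, zero at the start; "wrist_torque": the same for the moment, N m; "grip_width": finger opening in m; "gripper_force": force on a finger pad.
Only numpy, scipy, OpenCV 4.12 (cv2) and the standard library are available. Lean on these libraries where they do the work, as an engineer would, in place of code of your own. Each camera call takes 0.05 s, during which the arm holds its last target. There are 200 camera calls.

## Working session

There is one attempt and no reset: what is moved stays moved. The work goes in short steps, Python scripts to look and compute and a tool call to move; the robot and the scene stay as the last step left them, time stands still between calls to the robot, and variables do not carry over. Pictures are saved under pics/ and viewed, at most 10 in all, crops included, and the job is handed in when it is done.

Besides the shell and the picture viewer there is one more tool, called after "Emit:" as name(argument=value, ...) on one line, values as JSON. move_arm: Moves the arm, as the interface text tells. Its arguments: {"type":"object","properties":{"plan":{"type":"array"},"squeeze":{"type":"number"}},"required":["plan"]}

```bash
ls; mkdir -p pics
cat > h.py <<'E'
import numpy as np, cv2
from rig import env
def K(p):
    f=200/np.tan(np.radians(p["fov_y"]/2)); return f
def ray(p,px):
    f=K(p); R=np.array(p["R"]);t=np.array(p["t"])
    d=R.T@np.array([(px[0]-p["cx"])/f,(px[1]-p["cy"])/f,1.]); return -R.T@t,d
def at_z(p,px,z):
    o,d=ray(p,px); return o+d*(z-o[2])/d[2]
def tri(p1,a,p2,b):
    o1,d1=ray(p1,a);o2,d2=ray(p2,b)
    d1/=np.linalg.norm(d1);d2/=np.linalg.norm(d2)
    s=np.linalg.lstsq(np.c_[d1,-d2],o2-o1,rcond=None)[0]
    A=o1+s[0]*d1;B=o2+s[1]*d2
    return (A+B)/2,np.linalg.norm(A-B)
def proj(p,X):
    c=np.array(p["R"])@X+np.array(p["t"]);f=K(p); return np.array([p["cx"]+f*c[0]/c[2],p["cy"]+f*c[1]/c[2]])
E
python3 - <<'E'
from h import *
np.set_printoptions(precision=3,suppress=True)
s=env.get_image("side");t=env.get_image("top")
for n,p in(("side",s),("top",t)):
    cv2.imwrite(f"pics/{n}0.png",p["color"][:,:,::-1])
    print(n,-np.array(p["R"]).T@p["t"],p["fov_y"],p["cx"],p["cy"])
for n in ["nut_box","lid_hinge","lid_edge","scoop","scoop_grip","scoop_lip","rice_bowl","chopping_board","tumbler","onion","garlic","tomato","walnut_1"]:
    a=env.tip_of(n,s);b=env.tip_of(n,t)
    r=[(np.round(x["pixel"]),round(x["conf"],2)) for x in a[:6]],[(np.round(x["pixel"]),round(x["conf"],2)) for x in b[:6]]
    print(n,r)
    if a and b: print("   ",tri(s,a[0]["pixel"],t,b[0]["pixel"]))
print(env.observe())
E
```

```text
pics
side [0.612 1.081 0.589] 57.34246662514626 319.4112516413911 195.11578260684897
top [ 0.465 -0.016  1.155] 52.4318413922357 314.18465082670355 202.4298193371851
nut_box ([(array([312., 214.]), 0.6), (array([322., 257.]), 0.43)], [(array([318., 188.]), 0.56), (array([230., 143.]), 0.48)])
    (array([0.565, 0.011, 0.005]), np.float64(0.014680114641253409))
lid_hinge ([(array([276., 203.]), 0.77), (array([324., 260.]), 0.66)], [(array([313., 147.]), 0.68)])
    (array([0.679, 0.023, 0.053]), np.float64(0.001627085349433261))
lid_edge ([(array([257., 132.]), 0.6)], [(array([308., 112.]), 0.63), (array([320., 186.]), 0.45)])
    (array([0.718, 0.027, 0.285]), np.float64(0.01258670078636319))
scoop ([(array([302., 257.]), 0.65), (array([320., 259.]), 0.64)], [(array([225., 195.]), 0.65)])
    (array([0.573, 0.271, 0.014]), np.float64(0.045906138721972786))
scoop_grip ([(array([364., 232.]), 0.67)], [(array([206., 234.]), 0.89), (array([225., 180.]), 0.36)])
    (array([0.441, 0.298, 0.108]), np.float64(9.874211095773991e-05))
scoop_lip ([(array([305., 257.]), 0.89)], [(array([224., 1
[... 1179 characters left out ...]
), (array([306., 160.]), 0.5), (array([321., 160.]), 0.44), (array([317., 172.]), 0.41)])
    (array([ 0.583, -0.006,  0.024]), np.float64(0.0025356938198281193))
{'time_s': 1.4, 'q': array([-88.08 ,  21.807,  74.334,   0.   ,  83.86 , -12.335]), 'qvel': array([-0.051,  0.007, -0.02 ,  0.09 ,  0.008,  0.008]), 'joint_efforts': array([  0.001, -44.833, -23.146,  -0.   ,   0.001,   0.   ]), 'position': array([ 0.135, -0.533,  0.231]), 'tool_rot': array([[ 0.969,  0.246,  0.   ],
       [ 0.246, -0.969,  0.   ],
       [ 0.   , -0.   , -1.   ]]), 'ft_force': array([ 0.337,  0.04 , -0.448]), 'wrist_torque': array([ 0.016, -0.049, -0.018]), 'gripper_force': 0.0, 'grip_width': 0.08511574352415434}
```

View pics/side0.png

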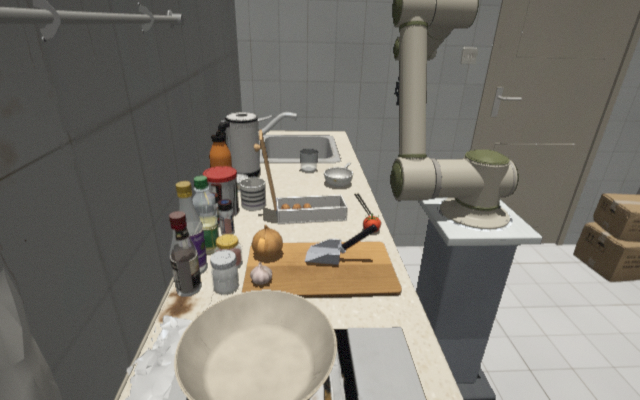

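View pics/top0.png

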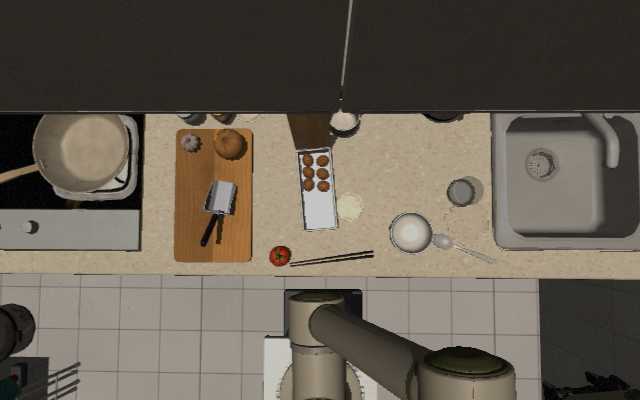

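The side view shows the scoop on the board with its handle towards the robot and the lid leaning back. The top view shows six walnuts in two rows of three (columns 307 and 322, rows 160–186), the bowl at (411,232) and the tumbler at (461,192). Next I refine the poses and plan the approach.

```bash
cat >> h.py <<'E'
from scipy.spatial.transform import Rotation as Ro
np.set_printoptions(precision=3,suppress=True)
def rot(yaw,pitch):
    """tool axes: pitch = degrees tool z below horizontal, heading yaw"""
    c,s=np.cos(np.radians(pitch)),np.sin(np.radians(pitch))
    M=np.array([[s,0,c],[0,-1,0],[c,0,-s]])
    return Ro.from_euler('z',yaw,degrees=True).as_matrix()@M
def plan(wps,start=None):
    """wps: (pos, R, jaw). prints calls (5 rows each) for chain; returns end"""
    if start is None:
        o=env.observe(); p,R=np.array(o["position"]),np.array(o["tool_rot"])
    else: p,R=start
    rows=[]
    for P,Q,j,*k in wps:
        P=np.array(P); rv=Ro.from_matrix(R.T@Q).as_rotvec()
        n=int(max(1,np.ceil(np.linalg.norm(P-p)/(k[0] if k else .045)),np.ceil(np.degrees(np.linalg.norm(rv))/8)))
        for i in range(1,n+1): rows.append((p+(P-p)*i/n,R@Ro.from_rotvec(rv*i/n).as_matrix(),j))
        p,R=P,Q
    if start is None: p,R=np.array(o["position"]),np.array(o["tool_rot"])
    else: p,R=start
    for i in range(0,len(rows),5):
        out=[]
        for P,Q,j in rows[i:i+5]:
            a=np.round(np.degrees(Ro.from_matrix(R.T@Q).as_rotvec()),1); t=np.round(100*R.T@(P-p),1)
            out.append([*(a+0.).tolist(),*(t+0.).tolist(),j])
        print(out)
        p,R=p+R@np.array(out[-1][3:6])/100,R@Ro.from_rotvec(np.radians(out[-1][:3])).as_matrix()
    return p,R
E
cat > m.py <<'E'
from h import *
t=env.get_image("top")
m=env.outline_of("nut_box",t)
for k in m[:2]:
    mm=k["mask"].astype(np.uint8); r=cv2.minAreaRect(cv2.findNonZero(mm)); c=cv2.boxPoints(r)
    print("box",k["conf"],[at_z(t,q,.05)[:2].round(3) for q in c])
# bright rim near-end of box in colour
for n,zs in (("scoop_grip",.105),("scoop_lip",.016),("lid_hinge",.05)):
    for q in env.tip_of(n,t)[:1]: print(n,at_z(t,q["pixel"],zs))
for n,z in (("rice_bowl",.052),("tumbler",.088),("scoop",.05)):
    k=env.outline_of(n,t)[0]; mm=k["mask"].astype(np.uint8)
    r=cv2.minAreaRect(cv2.findNonZero(mm)); print(n,k["conf"],at_z(t,r[0],z),r[1],[at_z(t,q,z)[:2].round(3) for q in cv2.boxPoints(r)])
k=env.tip_of("walnut_1",t); print([at_z(t,q["pixel"],.02)[:2].round(3) for q in k])
yaw=-8.5; R=rot(yaw,42)
g=np.array([.441,.298,.105]); tcp=g+R[:,2]*.019
print("grasp tcp",tcp)
Rv=np.array(env.observe()["tool_rot"])
plan([((.30,-.40,.33),rot(-30,80),1),((.42,-.15,.36),rot(-15,65),1),((.42,.12,.36),rot(0,50),1),(tcp-R[:,2]*.13,R,1)])
E
python3 m.py
```

```text
box 0.96 [array([0.774, 0.098]), array([ 0.783, -0.02 ]), array([ 0.454, -0.046]), array([0.444, 0.07 ])]
scoop_grip [0.434 0.295 0.105]
scoop_lip [0.595 0.274 0.016]
lid_hinge [0.681 0.025 0.05 ]
rice_bowl 0.64 [ 0.447 -0.244  0.052] (41.0, 43.0) [array([ 0.502, -0.187]), array([ 0.503, -0.302]), array([ 0.393, -0.301]), array([ 0.392, -0.187])]Traceback (most recent call last):
  File "m.py", line 11, in <module>
    k=env.outline_of(n,t)[0]; mm=k["mask"].astype(np.uint8)
      ~~~~~~~~~~~~~~~~~~~^^^
IndexError: list index out of range
```

```bash
python3 - <<'E'
s=open('m.py').read()
s=s.replace('("tumbler",.088),("scoop",.05)','').replace('''# bright''','''
mm=m[0]["mask"].copy(); L=[];Rr=[]
for r in range(160,226):
    c=np.flatnonzero(mm[r]); 
    if len(c): L.append((c[0]-.0,r));Rr.append((c[-1]+1.,r))
for e in(L,Rr):
    W=np.array([at_z(t,q,.05)[:2] for q in e]); print("edge y=a*x+b",np.polyfit(W[:,0],W[:,1],1), W[0],W[-1])
c=np.flatnonzero(mm[:,322]); print("near edge",at_z(t,(322,c[-1]+1),.05))
# bright''')
open('m.py','w').write(s)
E
python3 m.py
```

```text
box 0.83 [array([0.771, 0.095]), array([ 0.779, -0.02 ]), array([ 0.456, -0.044]), array([0.447, 0.069])]
edge y=a*x+b [0.097 0.004] [0.644 0.066] [0.466 0.048]
edge y=a*x+b [ 0.087 -0.086] [ 0.644 -0.027] [ 0.466 -0.044]
near edge [ 0.452 -0.004  0.05 ]
scoop_grip [ 0.568 -0.007  0.105]
scoop_lip [0.588 0.279 0.016]
lid_hinge [0.681 0.024 0.05 ]
rice_bowl 0.85 [ 0.449 -0.243  0.052] (42.0, 42.0) [array([ 0.505, -0.187]), array([ 0.506, -0.3  ]), array([ 0.393, -0.298]), array([ 0.392, -0.187])]
[array([ 0.578, -0.002]), array([0.577, 0.039]), array([0.654, 0.041]), array([ 0.641, -0.004]), array([0.621, 0.003]), array([0.608, 0.04 ])]
grasp tcp [0.455 0.296 0.092]
[[-0.6, 1.6, 7.4, 3.2, -1.5, -1.6, 1], [-1.3, 3.2, 14.7, 6.4, -2.9, -3.3, 1], [-1.9, 4.7, 22.1, 9.6, -4.4, -4.9, 1], [-2.6, 6.3, 29.4, 12.8, -5.9, -6.6, 1], [-3.2, 7.9, 36.8, 16.0, -7.4, -8.2, 1]]
[[-0.7, 1.6, 7.3, 1.9, -3.1, -1.4, 1], [-0.2, 3.8, 5.3, 2.2, -7.0, -1.9, 1], [0.3, 5.9, 3.2, 2.5, -11.0, -2.3, 1], [0.8, 8.1, 1.1, 2.8, -14.9, -2.7, 1], [1.3, 10.2, -1.0, 3.0, -18.9, -3.1, 1]]
[[0.6, 2.1, -2.0, 0.4, -3.9, -0.3, 1], [1.3, 4.3, -4.1, 0.8, -7.9, -0.6, 1], [1.9, 6.4, -6.1, 1.3, -11.8, -0.9, 1], [3.1, 8.5, -8.0, -0.1, -15.4, -1.3, 1], [4.2, 10.6, -9.8, -1.4, -19.0, -1.7, 1]]
[[1.2, 2.1, -1.8, -0.7, -3.8, -0.3, 1], [2.3, 4.3, -3.6, -1.3, -7.6, -0.7, 1], [3.5, 6.4, -5.4, -1.9, -11.4, -1.0, 1], [4.6, 8.5, -7.2, -2.6, -15.2, -1.3, 1], [5.8, 10.7, -9.0, -3.2, -19.0, -1.7, 1]]
[[-1.0, 1.3, 1.0, -2.7, -3.2, 1.7, 1], [-2.0, 2.6, 2.0, -5.4, -6.3, 3.3, 1], [-2.9, 4.0, 3.0, -8.2, -9.5, 5.0, 1], [-3.9, 5.3, 4.0, -10.9, -12.7, 6.6, 1], [-4.9, 6.6, 5.1, -13.6, -15.8, 8.3, 1]]
[[-1.0, 1.3, 1.0, -3.1, -3.0, 1.1, 1]]
```

Emit:
move_arm(plan=[[-0.6,1.6,7.4,3.2,-1.5,-1.6,1],[-1.3,3.2,14.7,6.4,-2.9,-3.3,1],[-1.9,4.7,22.1,9.6,-4.4,-4.9,1],[-2.6,6.3,29.4,12.8,-5.9,-6.6,1],[-3.2,7.9,36.8,16.0,-7.4,-8.2,1]])

```text
time_s: 2.6
position: [0.2732, -0.421, 0.3141]
tool_rot: [[0.911, -0.39, 0.132], [-0.385, -0.921, -0.065], [0.147, 0.009, -0.989]]
ft_force: [0.7, -0.7, 0.7]
grip_width: 0.0853
gripper_force: 0.0
```

Emit:
move_arm(plan=[[-0.7,1.6,7.3,1.9,-3.1,-1.4,1],[-0.2,3.8,5.3,2.2,-7.0,-1.9,1],[0.3,5.9,3.2,2.5,-11.0,-2.3,1],[0.8,8.1,1.1,2.8,-14.9,-2.7,1],[1.3,10.2,-1.0,3.0,-18.9,-3.1,1]])

```text
time_s: 3.1
position: [0.3688, -0.2554, 0.3469]
tool_rot: [[0.882, -0.363, 0.301], [-0.347, -0.932, -0.109], [0.32, -0.009, -0.947]]
ft_force: [0.8, 0.3, -0.1]
grip_width: 0.0857
gripper_force: 0.0
```

Emit:
move_arm(plan=[[0.6,2.1,-2.0,0.4,-3.9,-0.3,1],[1.3,4.3,-4.1,0.8,-7.9,-0.6,1],[1.9,6.4,-6.1,1.3,-11.8,-0.9,1],[3.1,8.5,-8.0,-0.1,-15.4,-1.3,1],[4.2,10.6,-9.8,-1.4,-19.0,-1.7,1]])

```text
time_s: 3.6
position: [0.4201, -0.0717, 0.3601]
tool_rot: [[0.856, -0.184, 0.483], [-0.164, -0.983, -0.085], [0.49, -0.007, -0.871]]
ft_force: [1.3, 0.1, -1.0]
grip_width: 0.0856
gripper_force: 0.0
```

Run:
```python
from h import *
o=env.observe();print(o["time_s"],o["q"])
s=env.get_image("side");t=env.get_image("top")
for n in["scoop_grip","scoop_lip"]:
    a=env.tip_of(n,s);b=env.tip_of(n,t)
    if a: print(n,a[0]["pixel"],a[0]["conf"])
    if b: print(b[0]["pixel"],b[0]["conf"],at_z(t,b[0]["pixel"],.105 if "grip" in n else .016))
    if a and b: print(tri(s,a[0]["pixel"],t,b[0]["pixel"]))
yaw=-8.5; R=rot(yaw,42); g=np.array([.440,.298,.105]); tcp=g+R[:,2]*.019
plan([(tcp-R[:,2]*.13,R,1)])
```

```text
3.6 [-32.636  -8.739  94.457  11.835  67.282  66.136]
scoop_grip [365.6, 233.0] 0.83
[305.5, 159.2] 0.7 [0.637 0.04  0.105]
(array([0.523, 0.083, 0.016]), np.float64(0.26598049002830293))
scoop_lip [306.7, 256.7] 0.78
[224.4, 180.0] 0.68 [0.592 0.275 0.016]
(array([0.588, 0.274, 0.019]), np.float64(0.007392050151334661))
[[0.1, 1.9, -0.2, -2.1, -3.6, 0.9, 1], [0.2, 3.7, -0.4, -4.1, -7.3, 1.9, 1], [0.3, 5.6, -0.6, -6.2, -10.9, 2.8, 1], [0.5, 7.5, -0.8, -8.2, -14.6, 3.8, 1], [0.6, 9.4, -1.0, -10.3, -18.2, 4.7, 1]]
[[0.1, 1.8, -0.2, -2.1, -3.7, 0.7, 1], [0.2, 3.7, -0.4, -4.2, -7.4, 1.3, 1], [0.3, 5.6, -0.6, -6.3, -11.1, 2.0, 1], [0.4, 7.5, -0.8, -8.5, -14.7, 2.6, 1], [0.6, 9.3, -1.0, -10.6, -18.4, 3.3, 1]]
```

Emit:
move_arm(plan=[[0.1,1.9,-0.2,-2.1,-3.6,0.9,1],[0.2,3.7,-0.4,-4.1,-7.3,1.9,1],[0.3,5.6,-0.6,-6.2,-10.9,2.8,1],[0.5,7.5,-0.8,-8.2,-14.6,3.8,1],[0.6,9.4,-1.0,-10.3,-18.2,4.7,1]])

```text
time_s: 4.4
position: [0.3899, 0.1118, 0.2721]
tool_rot: [[0.773, -0.17, 0.612], [-0.136, -0.985, -0.102], [0.62, -0.005, -0.785]]
ft_force: [0.9, -1.1, -0.5]
grip_width: 0.0855
gripper_force: 0.0
```

Emit:
move_arm(plan=[[0.1,1.8,-0.2,-2.1,-3.7,0.7,1],[0.2,3.7,-0.4,-4.2,-7.4,1.3,1],[0.3,5.6,-0.6,-6.3,-11.1,2.0,1],[0.4,7.5,-0.8,-8.5,-14.7,2.6,1],[0.6,9.3,-1.0,-10.6,-18.4,3.3,1]])

```text
time_s: 4.9
position: [0.3788, 0.2503, 0.2295]
tool_rot: [[0.703, -0.124, 0.7], [-0.08, -0.992, -0.095], [0.706, 0.01, -0.708]]
ft_force: [0.3, -1.4, 0.2]
grip_width: 0.0855
gripper_force: 0.0
```

Run:
```python
from h import *
s=env.get_image("side");t=env.get_image("top")
o=env.observe();print(o["time_s"],o["q"],o["position"])
cv2.imwrite("pics/a.png",np.hstack([s["color"][150:330,180:480],t["color"][100:280,130:430]])[:,:,::-1])
for n in["scoop_grip","scoop_lip"]:
    a=env.tip_of(n,s);b=env.tip_of(n,t)
    if a: print(n,a[0]["pixel"],a[0]["conf"])
    if b: print(b[0]["pixel"],b[0]["conf"],at_z(t,b[0]["pixel"],.105 if "grip" in n else .016))
    if a and b: print(tri(s,a[0]["pixel"],t,b[0]["pixel"]))
yaw=-8.5; R=rot(yaw,42); g=np.array([.440,.298,.105]); tcp=g+R[:,2]*.019
for x in(0,.09,.13): print(proj(s,g-R[:,2]*x),proj(t,g-R[:,2]*x))
plan([(tcp-R[:,2]*.1,R,1),(tcp,R,1,.03)])
```

```text
5.0 [ 33.861   5.728 111.308 -50.323  37.337 165.184] [0.38  0.252 0.231]
scoop_grip [367.6, 231.6] 0.7
scoop_lip [306.8, 252.0] 0.88
[222.7, 182.0] 0.8 [0.586 0.279 0.016]
(array([0.584, 0.275, 0.034]), np.float64(0.00019036511277982862))
[364.27  233.228] [205.755 234.239]
[393.672 213.996] [193.844 261.888]
[407.397 205.018] [188.047 275.346]
[[-0.2, 1.0, 0.3, -1.9, -1.9, 1.5, 1], [-0.4, 2.0, 0.6, -3.7, -3.9, 3.1, 1], [-0.6, 3.0, 0.9, -5.6, -5.8, 4.6, 1], [-0.6, 3.0, 0.9, -5.4, -5.8, 7.1, 1], [-0.6, 3.0, 0.9, -5.3, -5.8, 9.6, 1]]
[[0.0, 0.0, 0.0, 0.0, 0.0, 2.5, 1], [0.0, 0.0, 0.0, 0.0, 0.0, 5.0, 1]]
```

View pics/a.png

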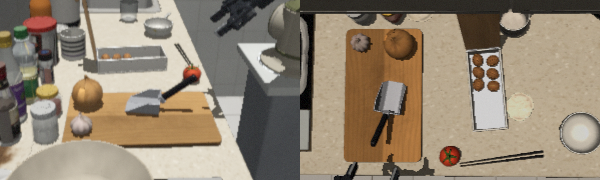

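```bash
cat > fit.py <<'E'
from h import *
from scipy.optimize import least_squares
import json,os
S=[([-88.08,21.807,74.334,0,83.86,-12.335],[.135,-.533,.231],[[.969,.246,0],[.246,-.969,0],[0,0,-1]])]
if os.path.exists("s.json"): S+=json.load(open("s.json"))
o=env.observe(); S.append([np.array(o["q"]).tolist(),np.array(o["position"]).tolist(),np.array(o["tool_rot"]).tolist()]); json.dump(S[1:],open("s.json","w"))
E=lambda a,x:Ro.from_euler(a,x,degrees=True).as_matrix()
best=None
for s4 in(1,-1):
  for s6 in(1,-1):
    f=lambda u:np.concatenate([(E('z',q[0]+u[0])@E('y',q[1]+q[2]+u[1])@E('z',s4*q[3])@E('y',q[4]+u[2])@E('z',s6*q[5]+u[3])-np.array(R)).ravel() for q,p,R in S])
    for c in(0,90,180,270):
      r=least_squares(f,[0,0,0,c])
      if best is None or r.cost<best[0]-1e-9: best=(r.cost,s4,s6,r.x)
print(len(S),best)
E
python3 fit.py
```

```text
2 (np.float64(7.450607060879894e-08), 1, 1, array([-0.01 ,  0.007, -0.009, 89.999]))
```

```bash
cat > kin.py <<'E'
from h import *
from scipy.optimize import least_squares
import json
E=lambda a,x:Ro.from_euler(a,x,degrees=True).as_matrix()
S=[([-88.08,21.807,74.334,0,83.86,-12.335],[.135,-.533,.231],None),([-32.636,-8.739,94.457,11.835,67.282,66.136],[.4201,-.0717,.3601],None)]+json.load(open("s.json"))
def fk(q,u):
    a1,dl,h,L1,o3,L2,d,o5=u
    A=E('z',q[0]);B=A@E('y',q[1]);C=B@E('y',q[2]);D=C@E('z',q[3]);F=D@E('y',q[4])
    return A@[a1,dl,h]+B@[0,0,L1]+C@[o3,0,L2]+F@[o5,0,d], F@E('z',q[5]+90)
u0=[0,.1,.25,.4,0,.4,.3,0]
fit=least_squares(lambda u:np.concatenate([np.concatenate([(fk(q,u)[0]-p)*1000 for q,p,_ in S]),(np.array(u)-u0)*.05]),u0)
U=fit.x
def ik(p,R,q0):
    f=lambda q:np.concatenate([(fk(q,U)[0]-p)*10,(fk(q,U)[1]-R).ravel()*3])
    r=least_squares(f,q0,x_scale=30.); return r.x,r.cost
if __name__=="__main__":
    print(U,fit.fun[:3*len(S)])
    qb=np.array(S[2][0])
    for name,p,yaw,pit in (("board",(.44,.298,.105),-8.5,42),("board",(.44,.298,.105),-8.5,60),("board",(.44,.298,.105),-8.5,80),("box flat",(.515,.006,.095),5.3,42),("box flat",(.515,.006,.095),5.3,60),("box up",(.5,.005,.2),5.3,20),("box up",(.5,.005,.2),5.3,38),("bowl",(.37,-.15,.22),-60,95),("bowl",(.37,-.15,.22),-60,113),("bowl",(.35,-.24,.22),0,95)):
        for fl in(0,180):
            R=rot(yaw,pit)@E('z',fl); x,c=ik(np.array(p)+R[:,2]*.019,R,qb+[0,0,0,0,0,-fl if fl else -30]); print(name,yaw,pit,fl,x.round(0),round(c,5))
E
python3 kin.py
```

```text
[-0.001  0.117  0.13   0.537  0.103  0.351  0.258 -0.001] [ 0.191  0.013 -0.038 -0.08  -0.129  0.026  0.026 -0.031  0.012]
board -8.5 42 0 [ 34.  29. 112. -89.  30. 211.] 0.0
board -8.5 42 180 [ 34.  29. 112. -89.  30.  31.] 0.0
board -8.5 60 0 [ 29.  25. 104. -37.  31. 156.] 0.0
board -8.5 60 180 [ 29.  25. 104. -37.  31. -24.] 0.0
board -8.5 80 0 [ 24.  27.  95.  -7.  51. 126.] 0.0
board -8.5 80 180 [ 24.  27.  95.  -7.  51. -54.] 0.0
box flat 5.3 42 0 [-22.  26. 125. -53. -25. 121.] 0.0
box flat 5.3 42 180 [-22.  26. 125. -53. -25. -59.] 0.0
box flat 5.3 60 0 [ -18.   23.  113. -144.  -20.  216.] 0.0
box flat 5.3 60 180 [ -18.   23.  113. -144.  -20.   36.] 0.0
box up 5.3 20 0 [-28.  19. 133. -45. -48. 111.] 0.0
box up 5.3 20 180 [-28.  19. 133. -45. -48. -69.] 0.0
box up 5.3 38 0 [-24.  11. 121. -90. -23. 161.] 0.0
box up 5.3 38 180 [-24.  11. 121. -90. -23. -19.] 0.0
bowl -60 95 0 [-40.  10.  97.   2.  78. 109.] 0.0
bowl -60 95 180 [-40.  10.  97.   2.  78. -71.] 0.0
bowl -60 113 0 [-43.  17.  90.   6.  95. 106.] 0.0
bowl -60 113 180 [-43.  17.  90.   6.  95. -74.] 0.0
bowl 0 95 0 [-48.  13.  93.  -4.  77.  43.] 0.0
bowl 0 95 180 [ -48.   13.   93.   -4.   77. -137.] 0.0
```

```bash
cat >> kin.py <<'E'
def scoop2tcp(o,yaw,pitchup,P):
    """scoop origin, yaw, lip-up deg -> TCP pose; P = tool pitch when scoop is flat"""
    Rs=E('z',yaw)@E('y',-pitchup)
    R=rot(yaw,P-pitchup); return np.array(o)+Rs@[-.108,0,.089]+R[:,2]*.019,R
def lip2tcp(l,yaw,up,P): 
    Rs=E('z',yaw)@E('y',-up); return scoop2tcp(np.array(l)-Rs@[.045,0,0],yaw,up,P)
E
python3 - <<'E'
from kin import *
q=np.array([24.,27,95,-7,51,126])
by=lambda x:.0005+.094*(x-.45)
for P in(70,80):
  q=np.array([24.,27,95,-7,51,126]); print(P)
  for n,l,yaw,up in(("board",(.588,.276,.016),-8.5,0),("boardup",(.588,.276,.2),-8.5,0),("box",(.55,by(.55),.12),5.3,0),("box",(.55,by(.55),.006),5.3,0),("box",(.66,by(.66),.006),5.3,0),("box",(.65,by(.65),.02),5.3,20),("box",(.62,by(.62),.2),5.3,25),("bowl",(.45,-.23,.13),-30,25),("bowl",(.45,-.23,.07),-30,0),("bowl",(.45,-.23,.06),-30,-30),("bowl",(.45,-.23,.06),-30,-60),("bowl45",(.45,-.23,.06),-50,-60)):
    T,R=lip2tcp(l,yaw,up,P); q,c=ik(T,R,q); print(n,up,T.round(3),q.round(0),round(c,5))
E
```

```text
70
board 0 [0.443 0.298 0.087] [ 27.  25. 100. -18.  40. 138.] 0.0
boardup 0 [0.443 0.298 0.271] [ 27.  13.  83. -12.  68. 128.] 0.0
box 0 [ 0.404 -0.004  0.191] [-24.   1. 112.  13.  50.  54.] 0.0
box 0 [ 0.404 -0.004  0.077] [-24.  15. 123.  22.  26.  42.] 0.0
box 0 [0.514 0.007 0.077] [-16.  23. 107.  14.  32.  58.] 0.0
box 20 [0.489 0.004 0.037] [-23.  29. 128. 127.  22. -61.] 0.0
box 25 [0.458 0.001 0.203] [-28.   2. 122.  57.  28.  11.] 0.0
bowl 25 [ 0.309 -0.149  0.133] [-67.   1. 146. 104.  26. -43.] 0.0
bowl 0 [ 0.323 -0.157  0.141] [-50.   2. 123.  11.  37.  62.] 0.0
bowl -30 [ 0.371 -0.184  0.195] [-42.  15.  92.  -2.  83.  79.] 0.0
bowl -60 [ 0.44  -0.224  0.222] [-38.  36.  61.  -6. 122.  81.] 0.0
bowl45 -60 [ 0.443 -0.221  0.222] [-43.  35.  63.   5. 122.  98.] 0.0
80
board 0 [0.44  0.298 0.086] [ 24.  27.  95.  -7.  50. 127.] 0.0
boardup 0 [0.44  0.298 0.27 ] [ 24.  15.  78.  -5.  78. 123.] 0.0
box 0 [ 0.401 -0.004  0.19 ] [-20.   5. 106.   5.  60.  62.] 0.0
box 0 [ 0.401 -0.004  0.076] [-20.  16. 117.   7.  38.  59.] 0.0
box 0 [0.511 0.006 0.076] [-14.  25. 101.   5.  45.  67.] 0.0
box 20 [0.486 0.004 0.035] [-20.  27. 121.  71.  13.  -3.] 0.0
box 25 [0.455 0.001 0.2  ] [-25.   3. 115.  30.  35.  39.] 0.0
bowl 25 [ 0.307 -0.147  0.13 ] [-59.  -1. 138.  55.  20.  12.] 0.0
bowl 0 [ 0.32  -0.155  0.14 ] [-47.   5. 117.   4.  49.  70.] 0.0
bowl -30 [ 0.368 -0.183  0.196] [-41.  19.  87.  -4.  93.  80.] 0.0
bowl -60 [ 0.438 -0.223  0.225] [-38.  40.  58.  -8. 132.  80.] 0.0
bowl45 -60 [ 0.441 -0.219  0.225] [-43.  39.  60.   7. 131.  99.] 0.0
```

Run:
```python
from kin import *
R=rot(-8.5,90)
e=plan([((.43,.298,.19),R,1),((.439,.298,.086),R,1,.035)])
print(e[0]); print(ik(e[0],R,[24,27,95,-7,51,126]))
```

```text
[[0.0, -7.5, 0.2, 0.0, -0.9, 1.0, 1], [-0.1, -15.0, 0.4, 0.1, -1.9, 2.0, 1], [-0.1, -22.5, 0.5, 0.1, -2.8, 3.0, 1], [-0.1, -30.0, 0.7, 0.1, -3.7, 4.0, 1], [-0.2, -37.5, 0.9, 0.1, -4.6, 5.0, 1]]
[[0.0, -7.5, 0.2, 0.6, -1.0, 0.8, 1], [0.0, -7.5, 0.2, 0.5, -1.0, 4.2, 1], [0.0, -7.5, 0.2, 0.3, -1.1, 7.7, 1], [0.0, -7.5, 0.2, 0.2, -1.1, 11.2, 1]]
[0.439 0.298 0.086]
(array([ 21.383,  28.729,  89.642,  -0.   ,  61.628, 119.883]), np.float64(8.742647484658382e-30))
```

Emit:
move_arm(plan=[[0.0,-7.5,0.2,0.0,-0.9,1.0,1],[-0.1,-15.0,0.4,0.1,-1.9,2.0,1],[-0.1,-22.5,0.5,0.1,-2.8,3.0,1],[-0.1,-30.0,0.7,0.1,-3.7,4.0,1],[-0.2,-37.5,0.9,0.1,-4.6,5.0,1]])

```text
time_s: 5.7
position: [0.4218, 0.2899, 0.1975]
tool_rot: [[0.981, -0.145, 0.126], [-0.144, -0.989, -0.016], [0.127, -0.002, -0.992]]
ft_force: [0.0, 1.3, 0.1]
grip_width: 0.0852
gripper_force: 0.0
```

Emit:
move_arm(plan=[[0.0,-7.5,0.2,0.6,-1.0,0.8,1],[0.0,-7.5,0.2,0.6,-1.0,0.8,1]])

```text
time_s: 5.9
position: [0.4323, 0.2982, 0.1885]
tool_rot: [[0.989, -0.151, -0.002], [-0.151, -0.989, 0.001], [-0.002, -0.0, -1.0]]
ft_force: [0.6, -0.6, -1.2]
grip_width: 0.0856
gripper_force: 0.0
```

Run:
```python
from kin import *
s=env.get_image("side");t=env.get_image("top"); o=env.observe(); print(o["time_s"],o["q"],o["position"],o["tool_rot"])
cv2.imwrite("pics/b.png",cv2.resize(np.hstack([s["color"][180:300,230:430],t["color"][130:250,150:290]]),None,fx=2.2,fy=2.2)[:,:,::-1])
a=env.tip_of("scoop_grip",s);print(a[:1]); print(proj(s,np.array([.439,.298,.105])),proj(t,np.array([.439,.298,.105])))
R=rot(-8.5,90); plan([((.439,.298,.086),R,1,.035)])
```

```text
6.0 [ 21.809  21.141  82.745  -0.055  76.045 120.366] [0.43  0.298 0.189] [[ 0.989 -0.149  0.001]
 [-0.149 -0.989 -0.   ]
 [ 0.001  0.    -1.   ]]
[{'pixel': [367.0, 234.0], 'conf': 0.65}]
[364.661 233.224] [205.747 234.625]
[[0.0, 0.0, 0.0, 0.3, 0.0, 3.5, 1], [0.0, -0.1, 0.0, 0.6, -0.1, 6.9, 1], [0.0, -0.1, 0.0, 1.0, -0.1, 10.4, 1]]
```

View pics/b.png

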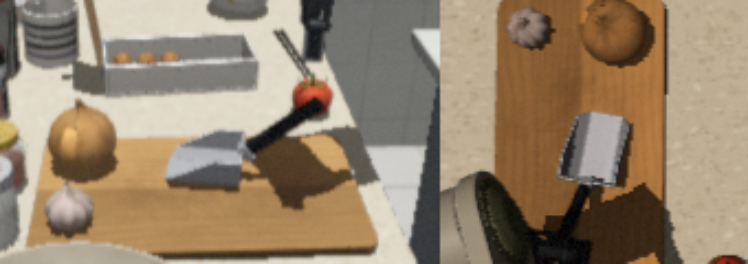

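The gripper stands straight above the handle (side crop: fingers at (318,20), handle end at (315,105)). Going down and closing.

Emit:
move_arm(plan=[[0,0,0,0.3,0,3.5,1],[0,0,0,0.6,0,6.9,1],[0,0,0,0.9,0,10.3,1],[0,0,0,0.9,0,10.3,0],[0,0,0,0.9,0,10.3,-1]], squeeze=90)

```text
time_s: 6.55
position: [0.438, 0.2983, 0.088]
tool_rot: [[0.989, -0.146, 0.002], [-0.146, -0.989, 0.0], [0.002, -0.001, -1.0]]
ft_force: [0.3, 0.6, 1.0]
grip_width: 0.0589
gripper_force: 0.0
```

Emit:
move_arm(plan=[[0,0,0,0,0,0,-1],[0,0,0,0,0,0,-1],[0,0,0,0,0,0,-1],[0,0,0,0,0,0,-1],[0,0,0,0,0,0,-1]])

```text
time_s: 7.05
position: [0.4386, 0.2983, 0.088]
tool_rot: [[0.989, -0.146, 0.003], [-0.146, -0.989, 0.001], [0.003, -0.001, -1.0]]
ft_force: [-2.4, -1.4, 7.5]
grip_width: 0.0129
gripper_force: 87.5
```

Emit:
move_arm(plan=[[0,0,0,0,0,0,-1],[0,0,0,0,0,-2,-1],[0,0,0,0,0,-5,-1],[0,0,0,0,0,-9,-1],[0,0,0,0,0,-13,-1]])

```text
time_s: 7.55
position: [0.4376, 0.2981, 0.2183]
tool_rot: [[0.989, -0.146, 0.0], [-0.146, -0.989, 0.0], [0.0, -0.0, -1.0]]
ft_force: [2.0, 0.2, -2.0]
grip_width: 0.0127
gripper_force: 87.6
```

Run:
```python
from kin import *
s=env.get_image("side");t=env.get_image("top"); o=env.observe(); print(o["time_s"],o["q"],o["position"],o["tool_rot"],o["grip_width"],o["ft_force"],o["wrist_torque"])
cv2.imwrite("pics/c.png",cv2.resize(np.hstack([s["color"][140:300,230:430],t["color"][130:290,150:290]]),None,fx=2.2,fy=2.2)[:,:,::-1])
p=np.array(o["position"]);R=np.array(o["tool_rot"]); g=p-R[:,2]*.019
for n,v in (("scoop_grip",g),("scoop_lip",g+E('z',-8.5)@[.153,0,-.089])):
    a=env.tip_of(n,s);b=env.tip_of(n,t); print(n,"exp",v,proj(s,v),proj(t,v),[x[0]["pixel"] for x in(a,b) if x], tri(s,a[0]["pixel"],t,b[0]["pixel"]) if a and b else"")
```

```text
7.65 [ 21.453  20.087  78.61   -0.005  80.649 119.829] [0.44  0.299 0.222] [[ 0.989 -0.146  0.011]
 [-0.146 -0.989  0.004]
 [ 0.01  -0.006 -1.   ]] 0.012701547983413275 [-0.102  1.105 -1.492] [ 0.06   0.083 -0.032]
scoop_grip exp [0.439 0.299 0.241] [369.037 184.133] [187.493 235.751] [[340.5, 183.7], [188.8, 235.7]] (array([0.473, 0.292, 0.24 ]), np.float64(0.06689323033882241))
scoop_lip exp [0.591 0.276 0.152] [304.519 213.097] [210.043 174.289] [[368.5, 235.3], [208.3, 177.9]] (array([0.51 , 0.308, 0.12 ]), np.float64(0.15448818627215158))
```

View pics/c.png

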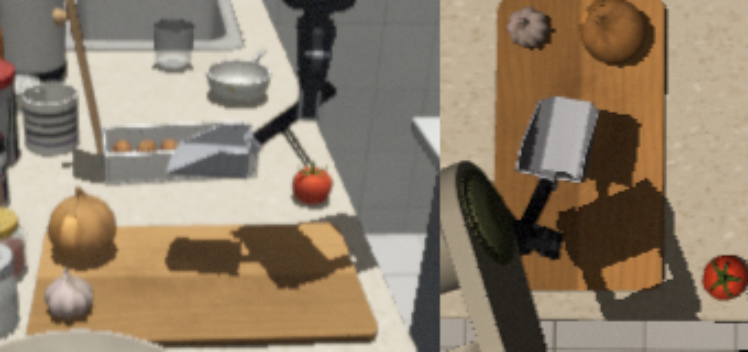

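Run:
```python
from kin import *
s=env.get_image("side"); o=env.observe(); 
p=np.array(o["position"]);R=np.array(o["tool_rot"]); g=p-R[:,2]*.019
yaw=np.degrees(np.arctan2(R[1,0],R[0,0])); print(yaw,o["position"])
for d in(0,2,4):
    Rs=E('z',yaw)@E('y',d); f=lambda v:proj(s,g+Rs@(np.array(v)-[-.108,0,.089])).round(1)
    print(d,"lip corner",f([.045,.03,.004]),f([.045,-.03,.004]),"back",f([-.045,.024,0]),"backtop",f([-.045,.034,.04]))
# init: lying
l=np.array([.588,.276,.016]); Rs=E('z',-8.5)
f=lambda v:proj(s,l+Rs@(np.array(v)-[.045,0,0])).round(1); print("init",f([.045,.03,.004]),f([-.045,.024,0]),f([-.045,.034,.04]))
```

```text
-8.385064768192686 [0.437 0.298 0.215]
0 lip corner [303.8 219.8] [306.7 208.4] back [340.8 222.5] backtop [341.5 209.8]
2 lip corner [305.  221.8] [307.9 210.3] back [342.1 223.3] backtop [342.2 210.7]
4 lip corner [306.3 223.7] [309.1 212.2] back [343.3 224.1] backtop [342.9 211.5]
init [303.8 263.6] [338.6 266. ] [339.2 255.4]
```

```bash
cat >> kin.py <<'E'
by=lambda x:.092*x-.041
def L(x,z,up,yaw=5.3,y=None,jaw=-1,v=.045):
    T,R=lip2tcp((x+.004,by(x+.004) if y is None else y,z+.002),yaw,up,90); return (T,R,jaw,v)
def check(wps,q):
    p0=None
    for w in wps:
        q,c=ik(w[0],w[1],q); print("  ik",w[0].round(3),q.round(0),round(c,5))
    return q
E
python3 - <<'E'
from kin import *
o=env.observe(); print(o["position"])
w=[L(.53,.16,0),L(.54,.12,-35),L(.54,.012,-35)]
check(w,o["q"]); e=plan(w); print(e[0])
print("push"); w2=[L(.555,.007,-28,v=.02),L(.60,.006,-6,v=.02),L(.65,.006,-5,v=.02)]; check(w2,o["q"]); plan(w2,e)
E
```

```text
[0.437 0.298 0.215]
  ik [ 0.382 -0.006  0.232] [-19.   5.  98.  -0.  78.  66.] 0.0
  ik [0.459 0.001 0.267] [-10.  28.  66. -10. 120.  73.] 0.0
  ik [0.459 0.001 0.159] [-10.  33.  75.  -9. 106.  75.] 0.0
[[0.0, 0.0, -2.0, -0.2, 4.4, -0.2, -1], [0.0, 0.0, -3.9, -0.3, 8.8, -0.5, -1], [0.0, 0.0, -5.9, -0.5, 13.2, -0.7, -1], [0.0, 0.1, -7.8, -0.6, 17.7, -0.9, -1], [0.0, 0.1, -9.8, -0.8, 22.1, -1.2, -1]]
[[0.0, 0.0, -1.9, -0.9, 4.3, -0.2, -1], [0.1, 0.0, -3.9, -1.8, 8.6, -0.4, -1], [-0.2, -7.0, -3.9, -0.2, 8.5, -1.1, -1], [-0.4, -14.0, -3.9, 1.3, 8.4, -1.8, -1], [-0.7, -21.0, -3.9, 2.9, 8.3, -2.5, -1]]
[[0.1, -7.0, 0.0, 1.2, 0.0, -1.2, -1], [0.1, -14.0, 0.0, 2.4, 0.0, -2.5, -1], [0.1, -14.0, 0.0, 3.7, 0.0, 0.9, -1], [0.1, -14.0, 0.0, 5.0, 0.0, 4.3, -1], [0.1, -14.0, 0.0, 6.2, 0.0, 7.6, -1]]
[0.459 0.001 0.16 ]
push
  ik [0.457 0.001 0.143] [-10.  31.  80.  -7.  96.  75.] 0.0
  ik [0.46  0.001 0.094] [-14.  25.  96.  -2.  65.  72.] 0.0
  ik [0.508 0.006 0.091] [-12.  28.  89.  -2.  67.  73.] 0.0
[[0.0, 7.0, 0.0, 0.8, 0.0, 1.5, -1], [0.0, 14.3, 0.0, 1.8, 0.0, 2.8, -1], [0.0, 21.7, 0.0, 2.8, 0.0, 4.1, -1], [-0.1, 29.0, 0.0, 3.9, 0.0, 5.3, -1], [-0.1, 29.3, 0.0, 5.2, 0.0, 4.5, -1]]
[[0.0, 0.4, 0.0, 1.7, 0.0, -0.1, -1], [0.0, 0.7, 0.0, 3.3, 0.0, -0.2, -1]]
```

Emit:
move_arm(plan=[[0.0,0.0,-2.0,-0.2,4.4,-0.2,-1],[0.0,0.0,-3.9,-0.3,8.8,-0.5,-1],[0.0,0.0,-5.9,-0.5,13.2,-0.7,-1],[0.0,0.1,-7.8,-0.6,17.7,-0.9,-1],[0.0,0.1,-9.8,-0.8,22.1,-1.2,-1]])

```text
time_s: 8.4
position: [0.3969, 0.0793, 0.2277]
tool_rot: [[1.0, 0.026, 0.0], [0.026, -1.0, 0.0], [0.0, -0.0, -1.0]]
ft_force: [0.9, -0.5, -2.2]
grip_width: 0.0125
gripper_force: 88.5
```

Emit:
move_arm(plan=[[0.0,0.0,-1.9,-0.9,4.3,-0.2,-1],[0.1,0.0,-3.9,-1.8,8.6,-0.4,-1],[-0.2,-7.0,-3.9,-0.2,8.5,-1.1,-1],[-0.4,-14.0,-3.9,1.3,8.4,-1.8,-1],[-0.7,-21.0,-3.9,2.9,8.3,-2.5,-1]])

```text
time_s: 8.9
position: [0.4292, -0.0022, 0.2536]
tool_rot: [[0.929, 0.091, -0.36], [0.085, -0.996, -0.033], [-0.361, -0.0, -0.932]]
ft_force: [0.5, -0.5, -2.2]
grip_width: 0.0127
gripper_force: 88.4
```

Emit:
move_arm(plan=[[0.1,-7.0,0.0,1.2,0.0,-1.2,-1],[0.1,-14.0,0.0,2.4,0.0,-2.5,-1],[0.1,-14.0,0.0,3.3,0.0,0.5,-1],[0.1,-14.0,0.0,3.3,0.0,0.5,-1]])

```text
time_s: 9.3
position: [0.4572, 0.0014, 0.2334]
tool_rot: [[0.812, 0.093, -0.576], [0.078, -0.996, -0.05], [-0.578, -0.004, -0.816]]
ft_force: [0.2, -0.1, -1.0]
grip_width: 0.0125
gripper_force: 88.3
```

Run:
```python
from kin import *
s=env.get_image("side");t=env.get_image("top"); o=env.observe(); print(o["time_s"],o["q"],o["position"],o["ft_force"],o["gripper_force"])
cv2.imwrite("pics/d.png",cv2.resize(np.hstack([s["color"][100:260,240:400],t["color"][100:260,260:400]]),None,fx=2.6,fy=2.6)[:,:,::-1])
p=np.array(o["position"]);R=np.array(o["tool_rot"]); g=p-R[:,2]*.019
Rs=R@np.array([[1,0,0],[0,-1,0],[0,0,-1.]])
v=g+Rs@[.149,0,-.091]; print("lip",v,proj(s,v),proj(t,v)); 
for n,im in(("s",s),("t",t)):
  print(n,env.tip_of("scoop_lip",im)[:1],[np.round(k["pixel"]) for k in env.tip_of("walnut_1",im)])
T=L(.54,.012,-35); plan([T])
```

```text
9.4 [ -9.843  28.997  69.148  -9.439 115.587  73.308] [0.457 0.001 0.237] [-0.257 -0.206 -1.693] 88.28299283981323
lip [0.538 0.009 0.093] [318.856 189.68 ] [317.203 197.471]
s [{'pixel': [317.6, 189.8], 'conf': 0.92}] [array([288., 207.]), array([308., 202.]), array([299., 206.])]
t [] []
[[0.0, -0.1, 0.0, 2.3, 0.0, 3.2, -1], [-0.1, -0.3, 0.0, 4.6, 0.0, 6.4, -1]]
```

View pics/d.png

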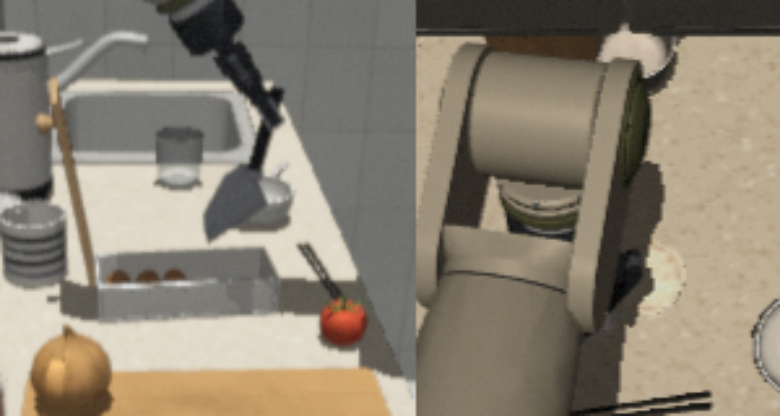

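The lip is where the model puts it, at (318,190) in the side view, and the box and nuts are below it. Descending and pushing.

Emit:
move_arm(plan=[[0,-0.1,0,2.3,0,3.2,-1],[0,-0.2,0,4.5,0,6.3,-1],[0,-0.2,0,4.5,0,6.3,-1]])

```text
time_s: 9.9
position: [0.4571, 0.0016, 0.1577]
tool_rot: [[0.811, 0.092, -0.577], [0.077, -0.996, -0.05], [-0.579, -0.004, -0.815]]
ft_force: [-0.5, 0.2, -0.2]
grip_width: 0.0125
gripper_force: 88.2
```

Run:
```python
from kin import *
s=env.get_image("side"); o=env.observe(); print(o["time_s"],o["position"],o["ft_force"],o["wrist_torque"])
w2=[L(.555,.007,-28,v=.02),L(.60,.006,-6,v=.02),L(.61,.006,-6),L(.65,.006,-6,v=.02)]; plan(w2)
```

```text
9.95 [0.458 0.001 0.16 ] [ 1.227  0.845 -0.796] [ 0.03 -0.31  0.  ]
[[-0.1, 7.2, 0.1, 0.9, 0.0, 1.5, -1], [-0.1, 14.5, 0.1, 1.9, 0.0, 2.8, -1], [-0.1, 21.9, 0.1, 2.9, 0.1, 4.1, -1], [-0.1, 29.2, 0.0, 4.0, 0.1, 5.3, -1], [-0.1, 29.2, 0.0, 4.8, 0.1, 4.8, -1]]
[[0.0, 0.0, 0.0, 1.3, 0.0, -0.2, -1], [0.0, 0.0, 0.0, 2.7, 0.0, -0.3, -1], [0.0, 0.0, 0.0, 4.0, 0.0, -0.5, -1]]
```

Emit:
move_arm(plan=[[0,7.2,0,0.8,0,1.4,-1],[0,14.5,0,1.7,0,2.6,-1],[0,21.9,0,2.8,0.1,3.9,-1],[0,29.2,0,4.0,0.1,5.3,-1],[0,29.2,0,4.8,0.1,4.8,-1]])

```text
time_s: 10.45
position: [0.4674, 0.002, 0.094]
tool_rot: [[0.991, 0.092, -0.102], [0.092, -0.996, -0.007], [-0.102, -0.002, -0.995]]
ft_force: [-0.7, -0.8, -1.1]
grip_width: 0.0125
gripper_force: 88.3
```

```bash
cat > look.py <<'E'
from kin import *
import sys
s=env.get_image("side");t=env.get_image("top"); o=env.observe(); print(o["time_s"],o["q"],o["position"],o["ft_force"],o["wrist_torque"],o["grip_width"])
p=np.array(o["position"]);R=np.array(o["tool_rot"]); g=p-R[:,2]*.019
Rs=R@np.array([[1,0,0],[0,-1,0],[0,0,-1.]]); v=g+Rs@[.149,0,-.091]
print("lip",v,"up",np.degrees(np.arcsin(Rs[2,0])),"exp px",proj(s,v),proj(t,v))
for n,im in(("s",s),("t",t)):
  print(n,[x["pixel"] for x in env.tip_of("scoop_lip",im)[:1]],[np.round(k["pixel"]).tolist() for k in env.tip_of("walnut_1",im)])
def save(name,a=(100,260,240,400),b=(100,260,260,400)):
  cv2.imwrite(f"pics/{name}.png",cv2.resize(np.hstack([s["color"][a[0]:a[1],a[2]:a[3]],t["color"][b[0]:b[1],b[2]:b[3]]]),None,fx=2.6,fy=2.6)[:,:,::-1])
E
python3 - <<'E'
from look import *
plan([L(.66,.006,-6,v=.015)])
E
```

```text
10.55 [-13.262  25.394  94.416  -1.969  65.614  72.319] [0.472 0.001 0.095] [-0.227  0.04  -1.548] [ 0.034  0.06  -0.006] 0.012406276536914028
lip [0.613 0.014 0.009] up -5.7004515397486015 exp px [295.809 213.416] [316.201 173.249]
s [[295.3, 213.8]] [[295.0, 202.0], [289.0, 209.0], [296.0, 212.0], [280.0, 206.0], [302.0, 205.0]]
t [[316.8, 171.4]] [[323.0, 157.0], [312.0, 172.0], [302.0, 159.0], [321.0, 166.0], [322.0, 179.0], [314.0, 166.0]]
[[0.0, -0.1, 0.0, 1.2, 0.0, -0.1, -1], [0.0, -0.1, 0.0, 2.4, 0.0, -0.2, -1], [0.0, -0.2, 0.0, 3.6, -0.1, -0.3, -1], [-0.1, -0.2, 0.0, 4.8, -0.1, -0.5, -1]]
```

Emit:
move_arm(plan=[[0,0,0,0.8,0,0.2,-1],[0,0,0,1.8,0,0.2,-1],[0,0,0,2.8,0,0.1,-1],[0,0,0,3.8,0,0,-1],[0,0,0,4.2,0,-0.1,-1]])

```text
time_s: 11.25
position: [0.5038, 0.0049, 0.0906]
tool_rot: [[0.988, 0.095, -0.126], [0.094, -0.996, -0.01], [-0.126, -0.002, -0.992]]
ft_force: [-58.2, -11.6, 44.9]
grip_width: 0.0128
gripper_force: 90.9
```

Run:
```python
from look import *
save("e",(150,260,240,380),(130,240,260,380))
```

```text
11.35 [-11.851  28.934  88.686  -2.175  69.254  73.617] [0.504 0.005 0.091] [-45.759  -8.92   35.49 ] [-1.814  7.085  0.274] 0.01250122044898097
lip [0.642 0.018 0.001] up -7.153853211971417 exp px [286.843 216.202] [314.959 163.332]
s [[269.6, 250.5]] [[290.0, 202.0], [292.0, 213.0], [300.0, 205.0], [288.0, 210.0], [285.0, 206.0]]
t [[313.2, 163.3]] [[322.0, 158.0], [310.0, 165.0], [304.0, 158.0], [321.0, 164.0]]
```

View pics/e.png

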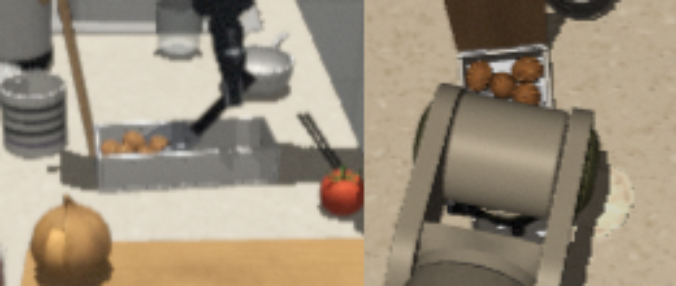

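Run:
```python
from kin import *
w=[L(.632,.010,0,v=.015),L(.630,.028,14,v=.02),L(.630,.028,14)]
check(w,env.observe()["q"]); e=plan(w); print(e[0])
w=[L(.634,.009,1,v=.02),L(.655,.008,0,v=.01)]; plan(w,e)
```

```text
ik [0.484 0.003 0.082] [-14.  25.  97.   0.  57.  71.] 0.0
  ik [0.469 0.002 0.061] [-17.  22. 111.  10.  34.  60.] 0.0
  ik [0.469 0.002 0.061] [-17.  22. 111.  10.  34.  60.] 0.0
[[0.0, 3.6, 0.1, -1.0, 0.0, 0.6, -1], [-0.1, 7.1, 0.1, -1.9, 0.0, 1.1, -1], [-0.1, 14.1, 0.1, -2.5, 0.0, 2.3, -1], [-0.1, 21.1, 0.1, -3.1, 0.0, 3.4, -1], [-0.1, 21.1, 0.1, -3.1, 0.0, 3.4, -1]]
[0.469 0.002 0.061]
[[0.0, -6.5, 0.0, 1.0, 0.0, -0.7, -1], [0.0, -13.0, 0.0, 1.9, 0.0, -1.3, -1], [0.0, -13.3, 0.0, 2.7, 0.0, -1.2, -1], [0.0, -13.7, 0.0, 3.4, 0.0, -1.1, -1], [0.0, -14.0, 0.0, 4.1, 0.0, -0.9, -1]]
```

Emit:
move_arm(plan=[[0,3.0,0,-1.8,0,0.4,-1],[0,6.0,0,-2.8,0,1.0,-1],[0,13.0,0,-3.4,0,2.2,-1],[0,20.0,0,-4.0,0,3.3,-1],[0,20.0,0,-4.0,0,3.3,-1]])

```text
time_s: 12.05
position: [0.4656, 0.0023, 0.0592]
tool_rot: [[0.967, 0.092, 0.239], [0.088, -0.996, 0.026], [0.241, -0.004, -0.971]]
ft_force: [0.2, 0.0, -1.4]
grip_width: 0.0127
gripper_force: 87.9
```

Run:
```python
from look import *
save("f",(150,260,240,380),(130,240,260,380))
w=[L(.634,.009,1,v=.02),L(.655,.008,0,v=.01)]; plan(w)
```

```text
12.15 [-17.45   22.488 110.85    9.822  34.228  59.719] [0.469 0.002 0.061] [-7.193 -0.756  1.616] [-0.049  1.242  0.1  ] 0.0124971933660521
lip [0.63  0.017 0.027] up 13.939139616888069 exp px [290.435 209.014] [315.171 166.193]
s [[292.1, 205.8]] [[302.0, 209.0], [283.0, 208.0], [313.0, 204.0], [286.0, 209.0], [297.0, 201.0]]
t [[315.1, 164.5]] [[324.0, 157.0], [324.0, 192.0], [318.0, 172.0], [312.0, 165.0], [310.0, 181.0]]
[[-0.1, -6.5, 0.0, 0.9, 0.0, -0.7, -1], [-0.2, -13.0, 0.1, 1.9, 0.0, -1.3, -1], [-0.2, -13.3, 0.1, 2.6, 0.0, -1.2, -1], [-0.2, -13.6, 0.1, 3.3, 0.0, -1.1, -1], [-0.2, -14.0, 0.1, 4.1, 0.0, -0.9, -1]]
```

View pics/f.png

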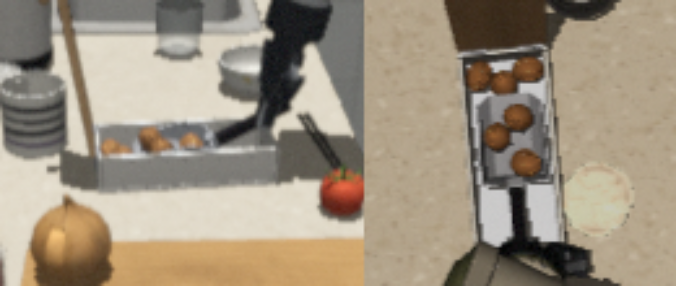

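```bash
cat > carry.py <<'E'
from kin import *
B=np.array([.447,-.243]); H=-40
d=np.array([np.cos(np.radians(H)),np.sin(np.radians(H))])
def W(off,z,up,v=.045): 
    l=B+d*(off+.004); return L(0,z,up,yaw=H,v=v)[:0] or (*lip2tcp((*l,z+.002),H,up,90),-1,v)
w=[L(.626,.045,20,v=.02),L(.61,.16,20,v=.03),(*lip2tcp((.56,-.08,.17),-10,19,90),-1,.03),W(-.03,.16,17,.03),W(-.012,.10,8,.03)]
w2=[W(-.012,.068,0,.02),W(-.012,.056,-14,.02),W(-.012,.045,-28,.02),W(-.012,.042,-42),W(-.012,.042,-55)]
E
python3 - <<'E'
from carry import *
o=env.observe(); q=check(w,o["q"]); print(o["position"]); e=plan(w); print(e[0]);check(w2,q)
E
```

```text
ik [0.463 0.001 0.06 ] [-19.  21. 116.  19.  25.  49.] 0.0
  ik [ 0.447 -0.     0.175] [-20.   7. 108.  12.  47.  58.] 0.0
  ik [ 0.395 -0.051  0.186] [-29.   1. 113.   8.  48.  67.] 0.0
  ik [ 0.299 -0.119  0.184] [-44.  -6. 120.   2.  50.  85.] 0.0
  ik [ 0.317 -0.134  0.15 ] [-43.   3. 116.   1.  53.  87.] 0.0
[0.469 0.002 0.061]
[[-0.2, 6.0, 0.0, -0.6, 0.0, -0.1, -1], [-0.2, 6.0, 0.0, -0.3, 0.0, -3.0, -1], [-0.2, 6.0, 0.0, 0.0, 0.0, -5.9, -1], [-0.2, 6.0, 0.0, 0.3, -0.1, -8.8, -1], [-0.2, 6.0, 0.0, 0.6, -0.1, -11.6, -1]]
[[-1.7, -0.3, 4.8, -1.7, 1.6, -1.0, -1], [-3.4, -0.6, 9.7, -3.3, 3.1, -2.0, -1], [-5.1, -1.0, 14.5, -5.0, 4.6, -3.0, -1], [-7.4, -1.4, 21.6, -7.4, 6.1, -3.8, -1], [-9.7, -1.9, 28.7, -9.8, 7.6, -4.6, -1]]
[[-2.3, -0.5, 7.2, -1.4, 2.5, -0.4, -1], [-4.6, -1.0, 14.3, -2.8, 5.1, -0.8, -1], [-4.1, -5.4, 14.5, -2.2, 5.4, 1.1, -1], [-3.5, -9.9, 14.6, -1.7, 5.7, 3.1, -1]]
[ 0.317 -0.134  0.15 ]
  ik [ 0.324 -0.14   0.14 ] [-43.   8. 111.  -0.  60.  87.] 0.0
  ik [ 0.34  -0.153  0.163] [-42.  15.  99.  -1.  80.  88.] 0.0
  ik [ 0.363 -0.172  0.181] [-42.  23.  87.  -1.  98.  88.] 0.0
  ik [ 0.39  -0.195  0.198] [-42.  32.  74.  -1. 116.  88.] 0.0
  ik [ 0.418 -0.218  0.209] [-41.  41.  62.  -2. 132.  88.] 0.0
```

The top crop shows exactly three nuts in the trough and three left against the far wall. Lifting.

Emit:
move_arm(plan=[[0,6,0,-0.6,0,-0.1,-1],[0,6,0,-0.5,0,-1.5,-1],[0,6,0,-0.3,0,-4,-1],[0,6,0,0,0,-7,-1],[0,6,0,0.4,0,-10,-1]])

```text
time_s: 12.85
position: [0.4501, -0.0008, 0.161]
tool_rot: [[0.935, 0.093, 0.343], [0.087, -0.996, 0.033], [0.344, -0.001, -0.939]]
ft_force: [-0.2, -1.1, -2.2]
grip_width: 0.0131
gripper_force: 88.0
```

Run:
```python
from look import *
from carry import *
plan(w[2:])
```

```text
12.95 [-20.412   8.735 109.438  12.594  43.799  56.491] [ 0.452 -0.001  0.163] [ 0.908 -0.123 -1.498] [-0.044  0.426 -0.032] 0.012599290561398357
lip [0.616 0.014 0.148] up 20.573117266478736 exp px [294.622 174.345] [314.881 164.76 ]
s [[293.8, 175.1]] [[260.0, 134.0], [281.0, 206.0], [319.0, 172.0], [309.0, 172.0], [285.0, 211.0]]
t [[311.9, 166.1]] [[325.0, 192.0], [304.0, 160.0], [316.0, 168.0], [325.0, 156.0], [317.0, 181.0], [460.0, 193.0], [311.0, 193.0], [319.0, 177.0]]
[[-1.8, -0.3, 4.8, -1.5, 1.5, -1.6, -1], [-3.5, -0.7, 9.6, -3.0, 3.0, -3.1, -1], [-5.3, -1.0, 14.4, -4.5, 4.5, -4.7, -1], [-7.6, -1.5, 21.5, -6.9, 6.0, -5.5, -1], [-9.9, -1.9, 28.7, -9.3, 7.5, -6.3, -1]]
[[-2.3, -0.5, 7.1, -1.4, 2.5, -0.4, -1], [-4.6, -1.0, 14.2, -2.8, 5.1, -0.8, -1], [-4.1, -5.5, 14.4, -2.3, 5.4, 1.2, -1], [-3.5, -10.0, 14.6, -1.7, 5.7, 3.1, -1]]
```

Emit:
move_arm(plan=[[-0.5,-0.1,1.4,-0.4,0.4,-0.5,-1],[-1.3,-0.2,3.6,-1.1,1.1,-1.2,-1],[-2.3,-0.4,6.5,-2.0,2.0,-2.1,-1],[-3.5,-0.7,9.6,-3.0,3.0,-3.1,-1],[-4.6,-0.9,12.5,-3.9,3.9,-4.1,-1]])

```text
time_s: 13.65
position: [0.4007, -0.0448, 0.184]
tool_rot: [[0.935, -0.144, 0.325], [-0.136, -0.99, -0.047], [0.328, 0.0, -0.945]]
ft_force: [-0.1, -0.3, -2.3]
grip_width: 0.0123
gripper_force: 87.9
```

Run:
```python
from look import *
from carry import *
for a in (w[3:],): 
  a=[(*x[:3],.02) for x in a]; plan(a)
```

```text
13.75 [-27.513   2.091 112.421   8.446  47.52   65.985] [ 0.401 -0.045  0.185] [ 0.247  0.812 -1.872] [0.023 0.417 0.021] 0.012631784973743601
lip [ 0.564 -0.068  0.166] up 19.27447115605666 exp px [310.331 160.085] [348.326 185.023]
s [[306.6, 158.8]] [[283.0, 205.0], [327.0, 155.0], [292.0, 210.0]]
t [[348.5, 185.2]] [[348.0, 214.0], [338.0, 213.0], [322.0, 156.0], [304.0, 161.0], [311.0, 167.0], [350.0, 202.0]]
[[-1.4, -0.3, 4.3, -1.2, 1.3, -0.4, -1], [-2.8, -0.6, 8.7, -2.5, 2.5, -0.9, -1], [-4.3, -0.9, 13.0, -3.7, 3.8, -1.3, -1], [-5.7, -1.2, 17.4, -4.9, 5.1, -1.7, -1], [-7.1, -1.5, 21.7, -6.1, 6.3, -2.2, -1]]
[[-1.4, -0.3, 4.4, -0.7, 1.7, -0.2, -1], [-2.9, -0.7, 8.7, -1.4, 3.4, -0.4, -1], [-2.6, -3.6, 8.8, -1.0, 3.5, 0.9, -1], [-2.4, -6.6, 8.9, -0.6, 3.6, 2.2, -1], [-2.2, -9.6, 8.9, -0.2, 3.8, 3.5, -1]]
```

Emit:
move_arm(plan=[[-0.8,-0.2,2.4,-0.6,0.7,-0.2,-1],[-2.2,-0.5,7.0,-2,2,-0.7,-1],[-3.8,-0.8,11.7,-3.3,3.4,-1.2,-1],[-5.4,-1.1,16.7,-4.7,4.9,-1.6,-1],[-7.1,-1.5,21.7,-6.1,6.3,-2.2,-1]])

```text
time_s: 14.45
position: [0.3283, -0.0975, 0.1842]
tool_rot: [[0.817, -0.515, 0.261], [-0.491, -0.857, -0.154], [0.303, -0.002, -0.953]]
ft_force: [0.7, -0.5, -2.0]
grip_width: 0.0127
gripper_force: 87.9
```

Emit:
move_arm(plan=[[-1.4,-0.3,4.4,-0.7,1.7,-0.2,-1],[-2.6,-0.6,7.8,-1.2,3.0,-0.4,-1],[-2.9,-0.7,8.7,-1.4,3.4,-0.4,-1]])

```text
time_s: 14.75
position: [0.2986, -0.1194, 0.184]
tool_rot: [[0.732, -0.644, 0.223], [-0.616, -0.765, -0.189], [0.292, 0.001, -0.956]]
ft_force: [0.3, 0.5, -1.6]
grip_width: 0.0127
gripper_force: 88.0
```

Run:
```python
from look import *
from carry import *
b=env.outline_of("rice_bowl",t); print([(k["bbox"],round(k["conf"],2),at_z(t,k["bbox"][:2],.052)) for k in b[:2]])
b=env.tip_of("rice_bowl",s); b2=env.tip_of("rice_bowl",t); print(b[0],b2[:1], proj(s,np.array([*B,0])),proj(t,np.array([*B,0])))
a=[(*x[:3],.02) for x in [W(-.012,.10,8),*w2]]; plan(a)
```

```text
14.85 [-44.147  -6.26  119.643   1.549  49.697  85.008] [ 0.299 -0.119  0.184] [ 0.48   0.256 -1.421] [0.244 0.291 0.008] 0.01220342529693273
lip [ 0.424 -0.224  0.159] up 16.969461077399288 exp px [345.894 147.568] [412.39  242.736]
s [[346.0, 144.4]] [[356.0, 148.0], [288.0, 214.0], [283.0, 205.0]]
t [[411.3, 243.1]] [[325.0, 156.0], [401.0, 259.0], [312.0, 167.0], [388.0, 262.0], [305.0, 160.0], [396.0, 266.0]]
[([410.7, 233.9, 42.6, 35.9], 0.75, array([ 0.444, -0.242,  0.052]))]
{'pixel': [337.1, 183.4], 'conf': 0.97} [{'pixel': [407.7, 233.8], 'conf': 0.79}] [337.403 184.176] [407.195 232.315]
[[0.0, -3.0, 0.0, 0.4, 0.0, 1.3, -1], [0.0, -6.0, 0.0, 0.9, 0.0, 2.6, -1], [0.0, -9.0, 0.1, 1.3, 0.0, 3.9, -1], [0.0, -17.0, 0.0, 1.8, 0.0, 5.1, -1], [0.0, -24.0, 0.0, 3.1, 0.0, 4.4, -1]]
[[0.1, -7.0, 0.0, 0.9, 0.0, -1.3, -1], [0.1, -14.0, 0.0, 2.3, 0.0, -2.4, -1], [0.1, -21.0, 0.0, 3.6, 0.0, -3.4, -1], [0.1, -28.0, 0.0, 5.3, 0.0, -4.5, -1], [0.1, -35.0, 0.0, 6.9, 0.0, -5.6, -1]]
[[0.0, -6.5, 0.0, 1.0, 0.0, -1.7, -1], [0.0, -13.0, 0.0, 2.0, 0.0, -3.3, -1]]
```

Emit:
move_arm(plan=[[0,-3.0,0,0.4,0,1.3,-1],[0,-6.0,0,0.9,0,2.6,-1],[0,-9.0,0,1.3,0,3.9,-1],[0,-17.0,0,1.8,0,5.1,-1],[0,-24.0,0,3.1,0,4.4,-1]])

```text
time_s: 15.7
position: [0.3311, -0.1459, 0.1499]
tool_rot: [[0.76, -0.643, -0.101], [-0.637, -0.766, 0.084], [-0.131, 0.001, -0.991]]
ft_force: [-0.0, -0.6, -1.6]
grip_width: 0.0125
gripper_force: 87.7
```

Emit:
move_arm(plan=[[0,-4,0,0.5,0,-0.7,-1],[0,-7.0,0,0.9,0,-1.3,-1],[0,-10.0,0,1.5,0,-1.8,-1],[0,-14.0,0,2.3,0,-2.4,-1],[0,-21.0,0,3.6,0,-3.4,-1]])

```text
time_s: 16.2
position: [0.3621, -0.1717, 0.1811]
tool_rot: [[0.676, -0.642, -0.362], [-0.567, -0.766, 0.303], [-0.472, 0.001, -0.882]]
ft_force: [0.4, 0.1, -1.6]
grip_width: 0.0124
gripper_force: 87.9
```

Run:
```python
from look import *
from carry import *
a=[(*x[:3],.02) for x in w2[3:]]; plan(a)
```

```text
16.3 [-41.865  23.434  86.441  -0.921  98.189  88.258] [ 0.364 -0.174  0.18 ] [-0.36  -0.629 -1.539] [-0.179 -0.224 -0.007] 0.012570879540876654
lip [ 0.439 -0.237  0.046] up -28.078083573723056 exp px [340.186 174.082] [408.298 235.617]
s [[337.3, 173.2]] [[291.0, 210.0], [284.0, 207.0]]
t [[406.8, 235.0]] [[315.0, 166.0], [323.0, 154.0], [410.0, 228.0], [304.0, 160.0]]
[[0.0, -4.7, 0.0, 0.8, 0.0, -1.1, -1], [0.0, -9.4, 0.0, 1.6, 0.0, -2.2, -1], [0.0, -14.0, 0.0, 2.4, 0.0, -3.3, -1], [0.0, -20.5, 0.0, 3.7, 0.0, -4.6, -1], [0.0, -27.0, 0.0, 5.1, 0.0, -6.0, -1]]
```

Emit:
move_arm(plan=[[0,-4.7,0,0.6,0,-1.3,-1],[0,-9.4,0,1.3,0,-2.6,-1],[0,-14,0,2.0,0,-4.0,-1],[0,-14,0,2.0,0,-4.0,-1],[0,-14,0,2.0,0,-4.0,-1]])

```text
time_s: 17.0
position: [0.3896, -0.1951, 0.2062]
tool_rot: [[0.57, -0.643, -0.512], [-0.479, -0.766, 0.429], [-0.668, 0.001, -0.744]]
ft_force: [-0.1, -0.7, -0.6]
grip_width: 0.0128
gripper_force: 88.0
```

Emit:
move_arm(plan=[[0,0,0,-1.2,0,-1.4,-1],[0,0,0,-2.4,0,-2.8,-1],[0,0,0,-4.2,0,-4.8,-1],[0,0,0,-6,0,-6.8,-1],[0,0,0,-6,0,-6.8,-1]])

```text
time_s: 17.5
position: [0.3904, -0.1956, 0.2999]
tool_rot: [[0.573, -0.643, -0.509], [-0.481, -0.766, 0.426], [-0.664, 0.001, -0.748]]
ft_force: [-0.7, -0.6, -1.3]
grip_width: 0.0126
gripper_force: 88.0
```

Run:
```python
from look import *
b=env.tip_of("rice_bowl",s); b2=env.tip_of("rice_bowl",t); print(b[:1],b2[:1])
save("g",(110,230,270,400),(160,280,340,470))
```

```text
17.6 [-41.563  27.441  65.048  -1.402 129.409  87.977] [ 0.39  -0.195  0.297] [-0.098 -0.16  -0.71 ] [-0.295 -0.362 -0.031] 0.0122456735903049
lip [ 0.438 -0.236  0.144] up -41.91776553287856 exp px [341.67  150.276] [415.862 236.878]
s [[339.0, 147.0]] [[284.0, 204.0], [289.0, 210.0]]
t [[459.5, 192.6]] [[323.0, 153.0], [402.0, 236.0], [314.0, 165.0], [305.0, 160.0], [409.0, 224.0]]
[{'pixel': [338.4, 182.6], 'conf': 0.73}] [{'pixel': [408.0, 236.2], 'conf': 0.72}]
```

View pics/g.png

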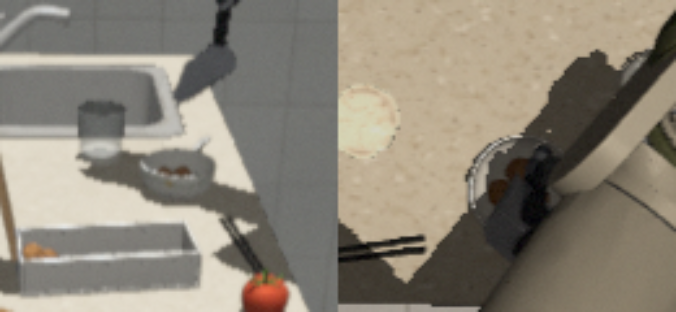

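Run:
```python
from kin import *
o=env.observe(); X=lambda x,y,z,yaw,up,v=.045:L(x,z,up,yaw=yaw,y=y,v=v)
w=[X(.50,-.08,.2,-20,0),X(.582,.277,.16,-8.5,0),X(.582,.277,.035,-8.5,0),X(.582,.277,.0175,-8.5,0,.01)]
check(w,o["q"]); e=plan(w); print(e[0])
```

```text
ik [ 0.36  -0.028  0.272] [-23.   0.  95.  -0.  84.  87.] 0.0
  ik [0.435 0.3   0.232] [ 22.  20.  78.  -0.  83. 120.] 0.0
  ik [0.435 0.3   0.107] [ 22.  27.  89.  -0.  64. 120.] 0.0
  ik [0.435 0.3   0.09 ] [ 22.  28.  90.  -0.  62. 120.] 0.0
[[-1.2, 6.9, -3.2, -1.4, -1.8, 1.8, -1], [-2.4, 13.9, -6.4, -2.7, -3.6, 3.5, -1], [-3.7, 20.8, -9.6, -4.1, -5.5, 5.3, -1], [-4.9, 27.8, -12.7, -5.4, -7.3, 7.1, -1], [-6.1, 34.7, -15.9, -6.8, -9.1, 8.8, -1]]
[[-1.2, 7.0, -3.2, -1.5, -2.4, 0.7, -1], [-1.3, 6.9, -4.6, -2.2, -6.5, 1.4, -1], [-1.4, 6.9, -6.1, -2.9, -10.6, 2.0, -1], [-1.5, 6.9, -7.5, -3.6, -14.7, 2.7, -1], [-1.5, 6.9, -9.0, -4.3, -18.9, 3.3, -1]]
[[0.0, 0.0, -1.4, -0.1, -4.1, 0.5, -1], [0.0, 0.0, -2.8, -0.2, -8.3, 1.0, -1], [0.0, 0.0, -4.3, -0.3, -12.5, 1.6, -1], [0.0, 0.0, -5.7, -0.4, -16.7, 2.1, -1], [0.0, 0.0, -5.7, -0.4, -16.7, 6.2, -1]]
[[0.0, 0.0, 0.0, 0.0, 0.0, 4.2, -1], [0.0, 0.0, 0.0, 0.0, 0.0, 8.4, -1], [0.0, 0.0, 0.0, 0.0, 0.0, 9.2, -1], [0.0, 0.0, 0.0, 0.0, 0.0, 10.1, -1]]
[0.434 0.3   0.09 ]
```

Emit:
move_arm(plan=[[-1.2,6.9,-3.2,-1.4,-1.8,1.8,-1],[-2.4,13.9,-6.4,-2.7,-3.6,3.5,-1],[-3.7,20.8,-9.6,-4.1,-5.5,5.3,-1],[-4.9,27.8,-12.7,-5.4,-7.3,7.1,-1],[-6.1,34.7,-15.9,-6.8,-9.1,8.8,-1]])

```text
time_s: 18.4
position: [0.365, -0.0549, 0.2768]
tool_rot: [[0.914, -0.393, -0.1], [-0.389, -0.919, 0.061], [-0.116, -0.017, -0.993]]
ft_force: [1.2, 0.1, -1.4]
grip_width: 0.0126
gripper_force: 88.0
```

Emit:
move_arm(plan=[[-1.2,7.0,-3.2,-1.5,-2.4,0.7,-1],[-1.3,6.9,-4.6,-2.2,-6.5,1.4,-1],[-1.4,6.9,-6.1,-2.9,-10.6,2.0,-1],[-1.5,6.9,-7.5,-3.6,-14.7,2.7,-1],[-1.5,6.9,-9.0,-4.3,-18.9,3.3,-1]])

```text
time_s: 18.9
position: [0.397, 0.1382, 0.2523]
tool_rot: [[0.97, -0.244, 0.0], [-0.244, -0.97, -0.0], [0.0, 0.0, -1.0]]
ft_force: [0.8, -0.3, -1.1]
grip_width: 0.0126
gripper_force: 88.1
```

Emit:
move_arm(plan=[[0.0,0.0,-1.4,-0.1,-4.1,0.5,-1],[0.0,0.0,-2.8,-0.2,-8.3,1.0,-1],[0.0,0.0,-4.3,-0.3,-12.5,1.6,-1],[0.0,0.0,-5.7,-0.4,-16.7,2.1,-1],[0,0,-5.7,-0.4,-16.7,2.1,-1]])

```text
time_s: 19.4
position: [0.4343, 0.3028, 0.2299]
tool_rot: [[0.99, -0.143, -0.001], [-0.143, -0.99, -0.0], [-0.001, 0.0, -1.0]]
ft_force: [0.4, -0.8, -1.2]
grip_width: 0.0124
gripper_force: 88.1
```

Run:
```python
from look import *
b=env.outline_of("rice_bowl",t); print([(k["bbox"],round(k["conf"],2),at_z(t,k["bbox"][:2],.052)) for k in b[:2]])
R=t["color"][215:255,390:432].astype(int); m=((R[:,:,0]-R[:,:,2]>40)).astype(np.uint8); n,_,st,c=cv2.connectedComponentsWithStats(m); print("brown blobs in bowl",n-1,st[1:,4],c[1:]+[390,215])
X=lambda x,y,z,yaw,up,v=.045:L(x,z,up,yaw=yaw,y=y,v=v)
plan([X(.582,.277,.035,-8.5,0),X(.582,.277,.0175,-8.5,0,.01)])
```

```text
19.5 [ 21.767  19.588  77.881  -0.038  82.595 120.2  ] [0.434 0.3   0.231] [ 0.28  -0.393 -1.293] [-0.     0.156 -0.02 ] 0.01223912237874054
lip [0.581 0.278 0.159] up -0.036701605123845245 exp px [308.348 211.013] [208.633 177.733]
s [[307.0, 208.7]] [[288.0, 208.0], [282.0, 208.0]]
t [[207.7, 176.9]] [[412.0, 236.0], [304.0, 161.0], [410.0, 225.0], [324.0, 157.0], [315.0, 166.0], [403.0, 232.0]]
[([412.4, 233.5, 41.3, 39.4], 0.98, array([ 0.445, -0.247,  0.052]))]
brown blobs in bowl 7 [ 30  33 285  77  49   3   2] [[391.867 217.367]
 [429.    217.485]
 [409.34  232.284]
 [394.468 250.377]
 [428.102 250.633]
 [417.    254.   ]
 [420.    253.5  ]]
[[0.0, 0.0, 0.0, 0.0, 0.0, 4.2, -1], [0.0, -0.1, -0.1, 0.0, -0.1, 8.3, -1], [0.0, -0.1, -0.1, 0.0, -0.1, 12.5, -1], [0.0, -0.1, -0.1, 0.0, -0.1, 13.4, -1], [0.0, -0.1, -0.1, 0.0, -0.1, 14.3, -1]]
```

Three nuts are in the bowl and three in the box. Placing the scoop.

Emit:
move_arm(plan=[[0,0,0,0,0,4.2,-1],[0,0,0,0,0,8.3,-1],[0,0,0,0,0,12,-1],[0,0,0,0,0,13.4,-1],[0,0,0,0,0,14.1,-1]])

```text
time_s: 20.25
position: [0.4344, 0.2985, 0.0896]
tool_rot: [[0.989, -0.149, -0.001], [-0.149, -0.989, -0.001], [-0.001, 0.001, -1.0]]
ft_force: [0.3, -0.2, -1.2]
grip_width: 0.0129
gripper_force: 88.0
```

Emit:
move_arm(plan=[[0,0,0,0,0,0,-1]])

```text
time_s: 20.35
position: [0.4348, 0.2989, 0.0907]
tool_rot: [[0.989, -0.149, 0.001], [-0.149, -0.989, -0.0], [0.001, 0.0, -1.0]]
ft_force: [-0.6, 0.1, -1.1]
grip_width: 0.0128
gripper_force: 88.0
```

Run:
```python
from look import *
```

```text
20.45 [ 21.675  28.007  89.833  -0.032  61.976 120.219] [0.435 0.299 0.092] [ 0.039 -0.237 -0.75 ] [ 0.001  0.108 -0.018] 0.012473647480252679
lip [0.583 0.277 0.02 ] up 0.17317740006673896 exp px [307.137 256.962] [223.    182.928]
s [[305.1, 256.0]] [[283.0, 207.0], [289.0, 211.0]]
t [[220.6, 182.9]] [[324.0, 155.0], [410.0, 223.0], [304.0, 160.0], [313.0, 167.0], [224.0, 181.0], [403.0, 233.0], [416.0, 236.0]]
```

Emit:
move_arm(plan=[[0,0,0,0,0,0.1,-1],[0,0,0,0,0,0.2,-1],[0,0,0,0,0,0.2,-1]])

```text
time_s: 20.95
position: [0.4347, 0.2993, 0.0887]
tool_rot: [[0.989, -0.148, 0.001], [-0.148, -0.989, -0.0], [0.001, -0.0, -1.0]]
ft_force: [1.1, -0.2, -1.0]
grip_width: 0.0126
gripper_force: 88.0
```

Emit:
move_arm(plan=[[0,0,0,0,0,0.1,-1],[0,0,0,0,0,0.1,-1]])

```text
time_s: 21.15
position: [0.4346, 0.2993, 0.0876]
tool_rot: [[0.989, -0.148, 0.001], [-0.148, -0.989, -0.0], [0.001, 0.0, -1.0]]
ft_force: [-0.8, -0.3, -2.1]
grip_width: 0.0123
gripper_force: 88.0
```

Emit:
move_arm(plan=[[0,0,0,0,0,0,-0.4],[0,0,0,0,0,0,0],[0,0,0,0,0,0,0.5],[0,0,0,0,0,0,0.5],[0,0,0,0,0,0,0.5]])

```text
time_s: 21.65
position: [0.4348, 0.2993, 0.0878]
tool_rot: [[0.989, -0.148, 0.001], [-0.148, -0.989, 0.0], [0.001, -0.0, -1.0]]
ft_force: [0.7, 0.1, -0.0]
grip_width: 0.0641
gripper_force: 0.0
```

Emit:
move_arm(plan=[[0,0,0,0,0,-3,0.5],[0,0,0,0,0,-7,0.5],[0,0,0,0,0,-12,0],[0,0,0,0,0,-17,-1],[0,0,0,0,0,-20,-1]])

```text
time_s: 22.15
position: [0.4348, 0.2995, 0.2919]
tool_rot: [[0.989, -0.148, 0.006], [-0.148, -0.989, 0.002], [0.006, -0.003, -1.0]]
ft_force: [-0.1, 0.2, -0.2]
grip_width: 0.021
gripper_force: 0.0
```

Run:
```python
from look import *
for n in("scoop_grip","lid_edge","lid_hinge"):
    a=env.tip_of(n,s);b=env.tip_of(n,t); print(n,[ (x["pixel"],round(x["conf"],2)) for x in a[:2]],[(x["pixel"],round(x["conf"],2)) for x in b[:2]])
    if a and b:print(tri(s,a[0]["pixel"],t,b[0]["pixel"]))
# lid outline in side view: angle
for k in env.outline_of("lid_edge",s)[:1]: print("lid bbox side",k["bbox"],k["conf"])
for a in(1.65,1.7,1.75,1.8):
    e=np.array([.68,.022,.05])+.235*np.array([-np.cos(a)*np.cos(.092),-np.cos(a)*np.sin(.092),np.sin(a)]); print(a,e,proj(s,e),proj(t,e))
```

```text
22.25 [ 21.719  17.268  71.142  -0.029  91.014 120.216] [0.436 0.3   0.292] [-0.32   1.08  -0.208] [ 0.021 -0.021  0.012] 0.0057238007565652985
lip [0.584 0.278 0.222] up 0.5123368456944078 exp px [307.754 188.113] [200.719 173.64 ]
s [[307.1, 258.0]] [[290.0, 209.0], [284.0, 207.0]]
t [[230.6, 144.7]] [[305.0, 157.0], [409.0, 225.0], [315.0, 166.0], [400.0, 232.0], [414.0, 235.0], [324.0, 156.0]]
scoop_grip [([366.6, 231.4], 0.63)] [([203.0, 235.3], 0.65)]
(array([0.437, 0.303, 0.113]), np.float64(0.0018378241623129702))
lid_edge [([260.4, 135.0], 0.89)] [([304.6, 160.8], 0.72), ([308.2, 113.1], 0.68)]
(array([0.661, 0.036, 0.273]), np.float64(0.10887677109583899))
lid_hinge [([277.2, 205.3], 0.58)] [([310.9, 148.2], 0.75), ([232.0, 145.2], 0.63)]
(array([0.675, 0.028, 0.047]), np.float64(0.0047321061464541125))
lid bbox side [264.1, 171.8, 22.5, 78.7] 0.96
1.65 [0.699 0.024 0.284] [266.29  132.892] [308.873 117.698]
1.7 [0.71  0.025 0.283] [262.296 133.369] [308.444 112.58 ]
1.75 [0.722 0.026 0.281] [258.328 134.04 ] [308.032 107.595]
1.8 [0.733 0.027 0.279] [254.4   134.903] [307.638 102.764]
```

```bash
cat > lid.py <<'E'
from kin import *
H=np.array([.68,.0225,.05]); ax=E('z',5.3)
def T(a,r,m,pit,lat=.030,jaw=-1,v=.045):
    ar=np.radians(a); u=np.array([-np.cos(ar),0,np.sin(ar)]); n=np.array([np.sin(ar),0,np.cos(ar)])
    return (H+ax@(r*u+(.009+m)*n+np.array([0,lat,0])),rot(5.3,pit),jaw,v)
c=lambda x,z,pit,v=.045:(H+ax@np.array([x-.68,.03,z-.05]),rot(5.3,pit),-1,v)
w=[((.50,.18,.40),rot(0,85),-1,.045),c(.64,.40,75),c(.765,.36,72),c(.763,.262,72)]
p=[T(98,.205,.030,72),T(90,.205,.014,76,v=.03),T(75,.205,.011,82,v=.03),T(60,.20,.009,86,v=.03),T(45,.195,.006,90,v=.03),T(30,.18,.004,90,v=.03),T(15,.17,.001,90,v=.03),T(4,.165,0,90,v=.03),T(0,.165,-.003,90)]
E
python3 - <<'E'
from lid import *
o=env.observe(); q=check(w,o["q"]); e=plan(w); print(e[0]); print("pull"); check(p,q)
E
```

```text
Traceback (most recent call last):
  File "kin.py", line 34, in check
    q,c=ik(w[0],w[1],q); print("  ik",w[0].round(3),q.round(0),round(c,5))
                                      ^^^^^^^^^^
AttributeError: 'tuple' object has no attribute 'round'. Did you mean: 'count'?
```

```bash
sed -i 's/((.50,.18,.40),/(np.array((.50,.18,.40)),/' lid.py
python3 - <<'E'
from lid import *
o=env.observe(); q=check(w,o["q"]); e=plan(w); print(e[0]); print("pull"); check(p,q)
E
```

```text
ik [0.5  0.18 0.4 ] [  7.  14.  59.  -1. 102.  97.] 0.0
  ik [0.637 0.049 0.4  ] [-8. 21. 49.  3. 95. 78.] 0.0
  ik [0.762 0.06  0.36 ] [-5. 35. 33.  3. 94. 80.] 0.0
  ik [0.76  0.06  0.262] [-5. 35. 48.  3. 79. 79.] 0.0
[[0.1, 1.2, -2.1, 2.1, 2.7, -2.8, -1], [0.2, 2.5, -4.3, 4.1, 5.4, -5.6, -1], [0.3, 3.7, -6.4, 6.2, 8.1, -8.4, -1], [0.4, 5.0, -8.5, 8.3, 10.8, -11.3, -1], [0.7, 6.9, -9.5, 11.4, 13.0, -11.2, -1]]
[[0.2, 2.0, -1.1, 2.6, 2.7, 0.3, -1], [0.3, 4.0, -2.1, 5.3, 5.4, 0.6, -1], [0.5, 6.0, -3.2, 8.0, 8.0, 0.9, -1], [0.7, 8.0, -4.2, 10.7, 10.7, 1.2, -1], [0.7, 9.0, -4.2, 14.7, 10.4, 3.1, -1]]
[[0.0, 1.0, 0.0, 3.6, 0.0, 2.4, -1], [0.0, 2.0, 0.0, 7.2, 0.0, 4.8, -1], [0.0, 2.0, 0.0, 6.3, 0.0, 7.9, -1], [0.0, 2.0, 0.0, 5.3, 0.0, 11.1, -1], [0.0, 2.0, 0.0, 4.3, 0.0, 14.2, -1]]
[0.759 0.06  0.262]
pull
  ik [0.744 0.059 0.248] [-6. 34. 53.  3. 76. 79.] 0.0
  ik [0.7   0.054 0.255] [-6. 31. 57.  3. 79. 78.] 0.0
  ik [0.644 0.049 0.253] [-7. 27. 62.  2. 83. 78.] 0.0
  ik [0.593 0.045 0.232] [-7. 25. 70.  1. 82. 77.] 0.0
  ik [0.55  0.041 0.198] [-8. 23. 77. -0. 79. 77.] 0.0
  ik [0.528 0.039 0.151] [-9. 24. 85.  0. 71. 76.] 0.0
  ik [0.516 0.037 0.104] [-9. 26. 91.  0. 63. 76.] 0.0
  ik [0.514 0.037 0.07 ] [-9. 29. 93. -0. 58. 76.] 0.0
  ik [0.513 0.037 0.056] [-9. 30. 94.  0. 56. 76.] 0.0
```

Emit:
move_arm(plan=[[0.1,1.2,-2.1,2.1,2.7,-2.8,-1],[0.2,2.5,-4.3,4.1,5.4,-5.6,-1],[0.3,3.7,-6.4,6.2,8.1,-8.4,-1],[0.4,5.0,-8.5,8.3,10.8,-11.3,-1],[0.7,6.9,-9.5,11.4,13.0,-11.2,-1]])

```text
time_s: 23.3
position: [0.5286, 0.1527, 0.4045]
tool_rot: [[0.991, 0.019, 0.131], [0.019, -1.0, 0.005], [0.131, -0.002, -0.991]]
ft_force: [0.0, 0.1, -0.3]
grip_width: 0.0001
gripper_force: 0.0
```

Emit:
move_arm(plan=[[0.2,2.0,-1.1,2.6,2.7,0.3,-1],[0.3,4.0,-2.1,5.3,5.4,0.6,-1],[0.5,6.0,-3.2,8.0,8.0,0.9,-1],[0.7,8.0,-4.2,10.7,10.7,1.2,-1],[0.7,9.0,-4.2,14.7,10.4,3.1,-1]])

```text
time_s: 23.8
position: [0.6801, 0.049, 0.3896]
tool_rot: [[0.956, 0.088, 0.28], [0.085, -0.996, 0.022], [0.281, 0.002, -0.96]]
ft_force: [0.1, 0.7, 0.2]
grip_width: -0.0003
gripper_force: 0.0
```

Emit:
move_arm(plan=[[0.0,1.0,0.0,3.6,0.0,2.4,-1],[0.0,2.0,0.0,7.2,0.0,4.8,-1],[0,2,0,7.2,0,4.8,-1]])

```text
time_s: 24.1
position: [0.7644, 0.06, 0.3528]
tool_rot: [[0.95, 0.092, 0.299], [0.087, -0.996, 0.029], [0.3, -0.001, -0.954]]
ft_force: [-0.7, 0.8, -0.7]
grip_width: -0.0002
gripper_force: 0.0
```

Run:
```python
from lid import *
s=env.get_image("side"); o=env.observe(); print(o["time_s"],o["q"],o["position"],o["ft_force"])
a=env.tip_of("lid_edge",s); print(a[:1]); print("tip px",proj(s,np.array(o["position"])))
e=plan([w[3],p[0]]); print(e[0]); plan(p[1:],e)
```

```text
24.15 [-5.445 35.644 32.548  3.274 94.441 80.042] [0.763 0.06  0.356] [-0.414 -0.005  0.241]
[{'pixel': [259.3, 132.6], 'conf': 0.91}]
tip px [240.903 111.106]
[[0.0, 0.0, 0.0, -1.1, 0.0, 3.1, -1], [0.0, 0.1, 0.0, -2.1, 0.0, 6.1, -1], [0.0, 0.1, 0.0, -3.2, 0.0, 9.2, -1], [0.0, 0.1, 0.0, -5.1, 0.0, 10.0, -1]]
[0.744 0.058 0.248]
[[0.0, -2.0, 0.0, -2.0, 0.0, -1.0, -1], [0.0, -4.0, 0.0, -4.0, 0.0, -2.0, -1], [0.0, -7.0, 0.0, -6.7, 0.0, -2.8, -1], [0.0, -10.0, 0.0, -9.4, 0.0, -3.6, -1], [0.0, -12.0, 0.0, -12.2, 0.0, -3.4, -1]]
[[0.0, -2.0, 0.0, -2.6, 0.0, 0.8, -1], [0.0, -4.0, 0.0, -4.9, 0.0, 2.2, -1], [0.0, -6.0, 0.0, -7.2, 0.0, 3.7, -1], [0.0, -6.0, 0.0, -8.6, 0.0, 5.9, -1], [0.0, -6.0, 0.0, -9.9, 0.0, 8.2, -1]]
[[0.0, 0.0, 0.0, -0.6, 0.0, 2.3, -1], [0.0, 0.0, 0.0, -1.2, 0.0, 4.7, -1], [0.0, 0.0, 0.0, -1.3, 0.0, 6.4, -1], [0.0, 0.0, 0.0, -1.5, 0.0, 8.0, -1], [0.0, 0.0, 0.0, -1.6, 0.0, 9.5, -1]]
```

Emit:
move_arm(plan=[[0.0,0.0,0.0,-1.1,0.0,3.1,-1],[0.0,0,0.0,-2.1,0.0,6.1,-1],[0.0,0,0.0,-3.2,0.0,9.2,-1],[0.0,0,0.0,-5.1,0.0,10.0,-1]])

```text
time_s: 24.6
position: [0.7426, 0.0585, 0.2475]
tool_rot: [[0.948, 0.092, 0.305], [0.087, -0.996, 0.028], [0.307, 0.0, -0.952]]
ft_force: [0.4, -0.5, 0.1]
grip_width: 0.0001
gripper_force: 0.0
```

Emit:
move_arm(plan=[[0.0,-2.0,0.0,-2.0,0.0,-1.0,-1],[0.0,-4.0,0.0,-4.0,0.0,-2.0,-1],[0.0,-7.0,0.0,-6.7,0.0,-2.8,-1],[0.0,-10.0,0.0,-9.4,0.0,-3.6,-1],[0.0,-12.0,0.0,-12.2,0.0,-3.4,-1]])

```text
time_s: 25.1
position: [0.6169, 0.0468, 0.2479]
tool_rot: [[0.99, 0.092, 0.109], [0.091, -0.996, 0.008], [0.11, 0.002, -0.994]]
ft_force: [1.1, 0.5, 1.0]
grip_width: -0.0
gripper_force: 0.6
```

Run:
```python
from lid import *
s=env.get_image("side"); o=env.observe(); print(o["time_s"],o["position"],o["ft_force"])
a=env.tip_of("lid_edge",s); print(a[:1]); print("tip px",proj(s,np.array(o["position"])))
for A in(50,60,70,80,90,98):print(A,proj(s,T(A,.235,-.0045,90,lat=0)[0]).round(1))
plan(p[4:])
```

```text
25.15 [0.614 0.047 0.246] [ 1.956  0.864 -0.937]
[{'pixel': [300.6, 136.1], 'conf': 0.72}]
tip px [295.252 148.09 ]
50 [321.5 148.2]
60 [310.7 141.3]
70 [298.4 136.2]
80 [285.  133.3]
90 [271.1 132.6]
98 [259.9 133.8]
[[0.0, -2.0, 0.0, -2.3, 0.0, 1.3, -1], [0.0, -4.0, 0.0, -4.7, 0.0, 2.7, -1], [0.1, -6.0, 0.0, -7.0, 0.0, 4.0, -1], [0.1, -6.0, 0.0, -8.3, 0.0, 6.3, -1], [0.1, -6.0, 0.0, -9.7, 0.0, 8.5, -1]]
[[-0.1, 0.0, 0.0, -0.6, 0.0, 2.4, -1], [-0.1, 0.0, 0.0, -1.2, 0.0, 4.8, -1], [-0.1, 0.0, 0.0, -1.3, 0.0, 6.4, -1], [-0.1, 0.0, 0.0, -1.5, 0.0, 8.1, -1], [-0.1, 0.0, 0.0, -1.6, 0.0, 9.5, -1]]
```

The lid follows and is now at about 68°. Pressing it shut.

Emit:
move_arm(plan=[[0.0,-2.0,0.0,-2.3,0.0,1.3,-1],[0.0,-4.0,0.0,-4.7,0.0,2.7,-1],[0,-6.0,0.0,-7.0,0.0,4.0,-1],[0,-6.0,0.0,-8.3,0.0,6.3,-1],[0,-6.0,0.0,-9.7,0.0,8.5,-1]])

```text
time_s: 25.7
position: [0.5313, 0.0387, 0.1506]
tool_rot: [[0.996, 0.092, 0.005], [0.092, -0.996, -0.001], [0.005, 0.001, -1.0]]
ft_force: [-0.0, -0.7, 0.8]
grip_width: 0.0
gripper_force: 0.4
```

Emit:
move_arm(plan=[[0,0.0,0.0,-0.6,0.0,2.4,-1],[0,0.0,0.0,-1.2,0.0,4.8,-1],[0,0.0,0.0,-1.3,0.0,6.4,-1],[0,0.0,0.0,-1.5,0.0,7.8,-1],[0,0,0,-1.5,0,8.8,-1]])

```text
time_s: 26.2
position: [0.5164, 0.0373, 0.0619]
tool_rot: [[0.996, 0.092, 0.002], [0.092, -0.996, -0.001], [0.002, 0.001, -1.0]]
ft_force: [-0.5, 0.3, -0.4]
grip_width: 0.0002
gripper_force: 0.3
```

Run:
```python
from lid import *
s=env.get_image("side"); o=env.observe(); print(o["time_s"],o["position"],o["ft_force"])
a=env.tip_of("lid_edge",s); print(a[:1])
for A in(0,3,6,10):print(A,proj(s,T(A,.235,-.0045,90,lat=0)[0]).round(1))
```

```text
26.25 [0.516 0.037 0.061] [-0.052 -0.12  -1.776]
[{'pixel': [347.1, 200.2], 'conf': 0.59}]
0 [346.1 199. ]
3 [346.1 195.7]
6 [346.  192.4]
10 [345.5 187.9]
```

Emit:
move_arm(plan=[[0,0,0,0,0,0.2,-1],[0,0,0,0,0,0.3,-1],[0,0,0,0,0,0.3,-1]])

```text
time_s: 26.6
position: [0.5166, 0.0373, 0.0595]
tool_rot: [[0.996, 0.092, 0.002], [0.092, -0.996, -0.001], [0.002, 0.001, -1.0]]
ft_force: [-0.1, 0.9, 3.6]
grip_width: 0.0001
gripper_force: 1.8
```

Emit:
move_arm(plan=[[0,0,0,0,0,0.1,-1],[0,0,0,0,0,0.1,-1]])

```text
time_s: 26.8
position: [0.5166, 0.0373, 0.0594]
tool_rot: [[0.996, 0.092, 0.003], [0.092, -0.996, -0.001], [0.003, 0.001, -1.0]]
ft_force: [-2.9, 0.3, 13.4]
grip_width: -0.0
gripper_force: 7.1
```

The lid stops at z 0.059 under 13 N, so it is shut. Retreating and checking.

Emit:
move_arm(plan=[[0,0,0,0,0,-2,-1],[0,0,0,0,0,-6,-1],[0,0,0,0,0,-11,-1],[0,0,0,-4,0,-16,-1],[0,0,0,-8,0,-20,-1]])

```text
time_s: 27.3
position: [0.4498, 0.0314, 0.2447]
tool_rot: [[0.996, 0.092, 0.002], [0.092, -0.996, -0.001], [0.002, 0.001, -1.0]]
ft_force: [0.6, 0.3, 0.5]
grip_width: 0.0001
gripper_force: 0.0
```

Emit:
move_arm(plan=[[0,0,0,-4,0,-3,-1],[0,0,0,-8,0,-6,-1],[0,0,0,-8,0,-6,-1],[0,0,0,-8,0,-6,-1]])

```text
time_s: 27.7
position: [0.3704, 0.024, 0.3034]
tool_rot: [[0.996, 0.091, 0.003], [0.091, -0.996, -0.001], [0.003, 0.001, -1.0]]
ft_force: [0.8, 0.1, -0.9]
grip_width: 0.0001
gripper_force: 0.0
```

Run:
```python
from look import *
cv2.imwrite("pics/h.png",cv2.resize(np.vstack([s["color"][120:300,220:420].repeat(1,1),t["color"][110:280,220:420][:,:200]]),None,fx=1.7,fy=1.7)[:,:,::-1])
cv2.imwrite("pics/h.png",cv2.resize(np.hstack([s["color"][110:290,230:400],t["color"][110:290,160:480]]),None,fx=1.6,fy=1.6)[:,:,::-1])
```

```text
27.8 [-14.692   0.39   90.379  -0.023  89.296  70.044] [0.371 0.024 0.302] [0.314 0.178 0.36 ] [ 0.03   0.027 -0.025] -0.0002849142230090687
lip [0.519 0.038 0.23 ] up -0.06878243658069269 exp px [326.703 152.311] [303.203 201.428]
s [] []
t [[221.1, 182.7]] [[409.0, 225.0], [401.0, 234.0], [413.0, 236.0]]
```

View pics/h.png

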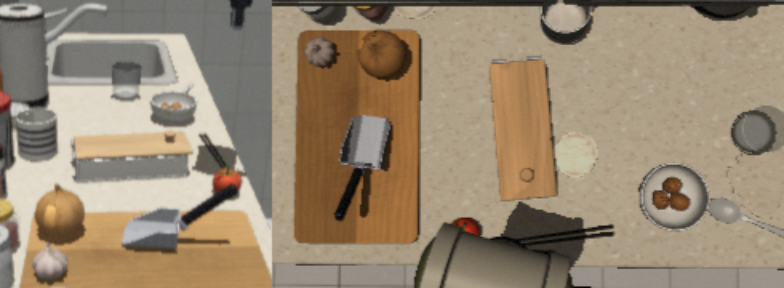

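The final picture shows the lid shut, three nuts in the bowl at about (673,193), the empty scoop flat on the board at (365,140), and the bystanders in place.

```bash
python3 -c "
from rig import env
print(env.close_job())"
```

```text
the job is handed in; nothing more can be done
None
```

I moved three walnuts into the bowl with the scoop, laid the empty scoop flat on the board, shut the lid and handed the job in at about 28 s; the last picture showed the bowl and bystanders in place, but no verdict was returned.

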